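Right the sprung test coil and park it in its holder

TASK

Take the coil stand by its handle and lift it just clear of the bench (less than 10 cm), bring its leaning post upright there and keep it upright in the air, touching nothing, for six seconds while the meter takes its reading. Then carry it with the post still upright to the aluminium holder, slide the post into the fork from the open side, set the stand down gently, flat between the holder's rims, so that the fork keeps the post upright, and let go. Do not touch the coil or its post with the robot, and leave the other things on the bench alone.

Things in the scene. Friction and masses are not known exactly. Their poses are not given: they have to be found in the camera images.
- stand: the loose coil stand: grey plate 320 x 120 x 12 mm, from 140 mm behind to 180 mm ahead of its origin along its x, +-60 mm in y. Origin: on its underside, below the handle's middle; x points along the plate to the post, z up. Steel counterweight at x = -110 mm, 54 mm high. 0.60 kg without post and coil (+-10 %); with them it balances within 10 mm of the handle. Starts flat on the bench
- handle (a point): middle of the stand's handle, 75 mm above the underside, axes as the stand's: a black block along x, 90 mm long, 26 mm wide (y), 38 mm high, 44 mm clear of the plate on two feet. Grip it from above across its width, firmly (50 N)
- coil: white post with a copper ring coil on top, hinged on the stand. Origin on the hinge axis, z along the post. Post 16 mm in diameter, 184 mm long. 0.19 kg (+-10 %), centre of mass 204 mm from the hinge, inertia about the hinge 0.0086 kg m2: gravity topples it with 0.375 Nm per rad of lean, more than the spring holds, so it falls slowly to either side (time constant 0.6 s) unless corrected
- post (a joint): hinge of the post, about the stand's x axis, 150 mm ahead of the origin, 50 mm up: 0 is square to the plate, positive leans to the stand's -y. Stops at +-0.35 rad; starts on the positive one. Spring 0.28 Nm/rad to 0, damping 0.043 Nm s/rad, no friction. Rolling the stand about its x, against the lean, by more than a third of the post's tilt from vertical brings the post back
- ring (a point): centre of the ring coil, 225 mm from the hinge along the post; the ring is 96 mm across, 16 mm thick along x, its axis along the stand's x
- holder: fixed aluminium holder. Origin on the bench, x towards its fork, z up. Floor 372 x 170 mm (x -154 to +218), 8 mm thick; side rims with inner faces at y = +-66 mm, x -120 to +120 mm, flared outwards above 20 mm, tops 31 mm above the bench; end lip at x = +200 mm, 20 mm above the bench. Two columns 16 mm square at x = +208, y = +-40 mm carry the fork
- seat (a point): where the stand's origin belongs when home, on the holder's floor 8 mm above the holder's origin; the stand's x then lies along the holder's x
- fork (a point): where the post belongs, between the fork's two white prongs: 150 mm ahead of the holder's origin, 170 mm above the bench. Prongs 36 mm high (152 to 188 mm above the bench), 40 mm apart, parallel from x = 136 to 208 mm, open to -x with a mouth flared to about 80 mm at x = 110 mm. The ring passes above them. The stand comes in along +x some 45 mm above the bench, then down
- transformer: bystander: a small black transformer, 34 x 36 x 30 mm, on the bench between stand and holder
- caliper: bystander: a steel caliper, 200 mm long, flat on the bench at the right
- board: bystander: a green circuit board, 80 x 60 x 8 mm, flat on the bench before the robot
- screwdriver: bystander: a screwdriver lying at the left side of the bench
- bottle: bystander: a white bottle, 52 mm in diameter and 120 mm tall, standing at the left

How it is judged:
By the outcome, as a careful person would: the job done as asked, in the order asked, and still so for the second after the job is handed in, with the robot touching nothing.
It also fails if it takes over 67 s, if anything falls off the work surface, if the arm or the gripper's body presses on something with over 40 N, if the wrist force passes 120 N, or if a joint passes its speed limit or range.

ROBOT

A 6-joint arm with a two-finger parallel gripper is mounted at the origin on the work surface. World frame = base frame: x ahead of the robot, y to its left, z up, the work surface at z = 0. Lengths are in mm, angles in rad, forces in N, time in s.
With the tool pointing down it reaches from about 275 to 1000 mm from the base axis. Payload 8.4 kg.
Tool frame: the origin (TCP) lies midway between the tips of the shut fingers; the grasp point (between the pads) lies 19 mm behind it; z points along the fingers, y is the direction in which the jaws open and shut (so a half turn about z gives the same grasp; the last joint's range is limited). The gripper opens to 85 mm and grips with 20 to 120 N. Pads are 22 mm wide; open, the fingers measure 114 mm over their backs; the gripper's body (76 mm by 85 mm) begins 54 mm behind the grasp point. The pads swing forward as they close: fully open they stand 13 mm farther back than shut.
Start: joints at [-1.103, 0.353, 1.633, -0, 1.155, -0.002], TCP at [282.941, -557.29, 231.281] pointing down, gripper open.
Joint ranges: [-2.63, 2.63], [-0.92, 2.1], [0.06, 2.66], [-1.3, 4.44], [0, 2.69], [-3.02, 3.02]. Speed limits (rad/s): [2.22, 2.22, 2.79, 3.14, 3.14, 3.14].

INTERFACE

Orientations are given as [roll, pitch, yaw] about the fixed x, y, z axes, in that order (R = Rz(yaw) Ry(pitch) Rx(roll)).
In Python, from rig import * gives the robot as it stands.
- The arm moves only by the tool play_rows, never from a script. Its argument "moves" is a list of rows, each a list of 3 entries, a list of its own where there are three numbers: the shift along the tool's x, y, z in m, then the turn, a rotation vector about the tool's x, y, z in rad, then the opening in per cent of the stroke, from 0 (shut) to 100 (fully open). In form: [[[x, y, z], [rx, ry, rz], fingers], ...]. A call has 1 to 20 rows; each row shifts and turns the commanded pose from where the row before left it, along the tool's axes as they then stand; what a row does not reach is not made up. A row lasts 1/10 s, in which the tool goes at most 50 mm and 8.59 degrees, less where a joint would pass 70% of its speed; a pose out of reach is approached as far as the arm can. A call is refused whole if a number of a shift passes 0.05 or a number of a turn 0.15, either way. A call with a gripper value outside its range is refused whole. The fingers move at their own pace and stop on an object; "squeeze" is the grip in N (left out, the last holds). Time passes only in rows, so rows that do not move let the fingers close. It gives the time, the measured TCP pose, the force and the opening at its end, in the units of the state.
- sense(): the state, without advancing time (a new reading comes with each control period).
- grab_frame(name): name is "side" or "top" or "wrist"; returns a dict with "pixels" (384x512x3 uint8, red, green, blue), "intrinsics" (3x3 intrinsics, pixels), "R" (3x3) and "t" (3): a world point X has camera coordinates R X + t. Camera axes: x right, y down, z forward; pixel columns grow to the right and rows downward; lengths in mm; the calibration is good to about 2 mm. A picture is of the moment at which its call begins. There is no depth.
- sign_off(): hands the job in, once; it reports no verdict.
The state is a dict: "clock": time; "qpos": joint angles; "qvel": joint speeds; "joint_efforts": joint torques, N m; "eef_pos": TCP position; "tcp_rot": TCP orientation; "contact_force": force on the tool from outside, world axes, zero at the start; "wrist_torque": the same for the moment, N m; "opening": opening from 0.0 (shut) to 1.0 (fully open).
Only numpy, scipy, OpenCV 4.12 (cv2) and the standard library are available. Lean on these libraries where they do the work, as an engineer would, in place of code of your own. Each camera call takes 0.05 s, during which the arm holds its last target. There are 200 camera calls.

## Working session

There is one attempt and no reset: what is moved stays moved. The work goes in short steps, Python scripts to look and compute and a tool call to move; the robot and the scene stay as the last step left them, time stands still between calls to the robot, and variables do not carry over. Pictures are saved under pics/ and viewed, about 8 in all and at most 12, crops included, and the job is handed in when it is done.

Besides the shell and the picture viewer there is one more tool, called by a JSON object that holds its "op" and its "data", one argument or row to a line. play_rows: Moves the arm, as the interface text tells. Its arguments: {"type":"object","properties":{"moves":{"type":"array"},"squeeze":{"type":"number"}},"required":["moves"]}

```bash
ls; mkdir -p pics; python3 - <<'E'
from rig import *
import cv2
for n in ("side","top"):
    f=grab_frame(n)
    cv2.imwrite(f"pics/{n}0.png",cv2.resize(f["pixels"][:,:,::-1],(800,600),interpolation=cv2.INTER_CUBIC))
    print(n,f["intrinsics"],f["R"],f["t"])
s=sense(); print(s)
E
```

```text
pics
side [[358.55981953   0.         254.46077902]
 [  0.         358.55981953 189.36456405]
 [  0.           0.           1.        ]] [[-9.38729686e-01 -3.44653045e-01 -9.24659927e-04]
 [-2.22461714e-01  6.07962587e-01 -7.62162895e-01]
 [ 2.63243921e-01 -7.15259234e-01 -6.47384635e-01]] [ 503.91685661  215.21667644 1433.32282306]
top [[442.09573751   0.         261.35547358]
 [  0.         442.09573751 188.87978124]
 [  0.           0.           1.        ]] [[-0.01078975 -0.9999408   0.00140322]
 [-0.99691304  0.01064792 -0.07778825]
 [ 0.0777687  -0.00223821 -0.99696892]] [  86.22699312  508.04635407 1650.28422344]
{'clock': 0.1, 'qpos': array([-1.10341002e+00,  3.53555910e-01,  1.63406527e+00,  7.06272920e-06,
        1.15522477e+00, -2.39307942e-03]), 'qvel': array([ 1.61404502e-03, -1.67292765e-03, -1.87255181e-03, -4.04741756e-04,
        4.07687137e-04, -2.78255686e-06]), 'joint_efforts': array([ 9.63850762e-04, -6.06355834e+01, -3.42820287e+01,  3.97958189e-06,
        3.90473142e-03,  1.41735592e-05]), 'eef_pos': array([ 282.73958904, -556.89884379,  230.64876172]), 'tcp_rot': array([-3.14033938e+00, -9.45721339e-06,  4.69776526e-01]), 'contact_force': array([ 0.18109497, -0.45845119,  0.83288332]), 'wrist_torque': array([ 0.04950887,  0.01696084, -0.04535239]), 'opening': 0.9996518010271503}
```

View pics/side0.png

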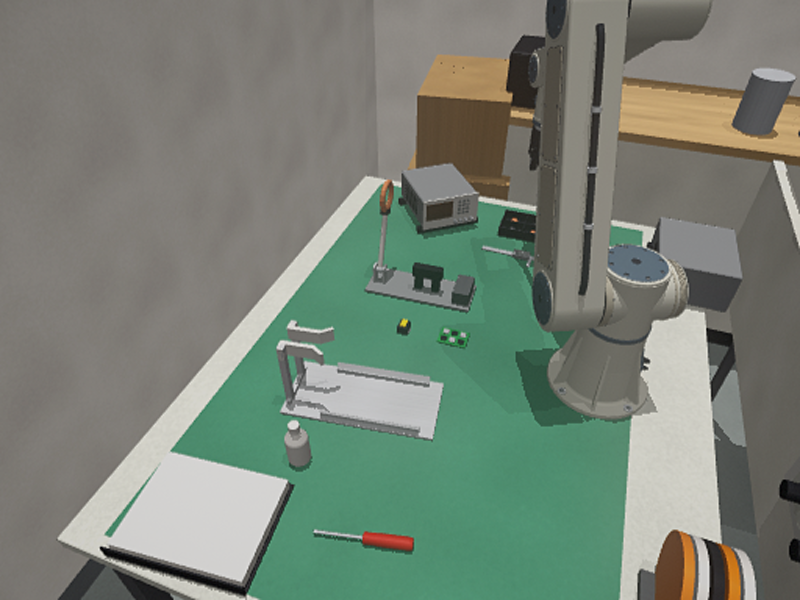

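View pics/top0.png

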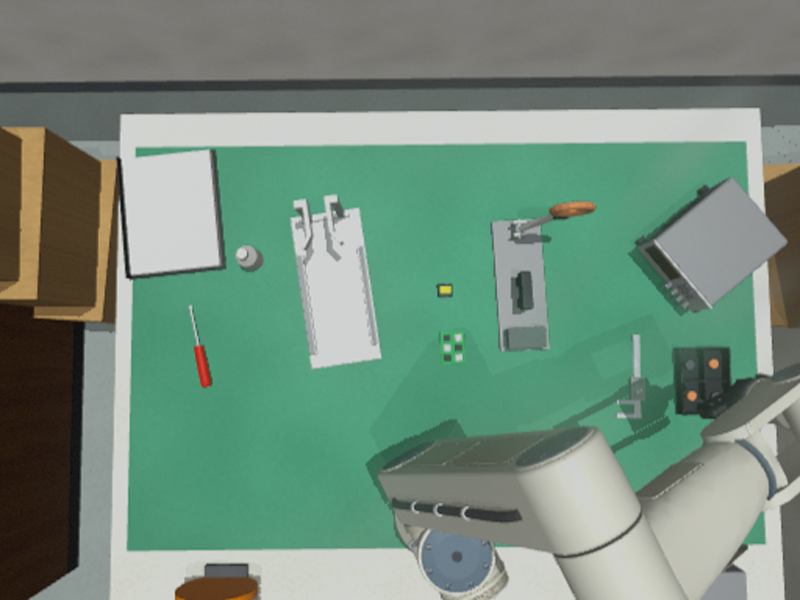

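The side view shows the stand at about (420,285), with the post leaning away at (383,230), and the holder at (365,395). In the top view the stand's plate runs from (493,221) to (548,349) with its post leaning to -y. The holder runs from (291,210) to (381,368), with its fork to +x. Next I'll enlarge both.

```bash
python3 - <<'E'
from rig import *
import cv2,numpy as np
im=grab_frame("top")["pixels"][:,:,::-1]
a=im[120:245,180:250]; b=im[120:245,305:385]   # y,x
s=4.8
c=np.hstack([cv2.resize(a,None,fx=s,fy=s,interpolation=cv2.INTER_CUBIC),cv2.resize(b,None,fx=s,fy=s,interpolation=cv2.INTER_CUBIC)])
print(c.shape); cv2.imwrite("pics/crop1.png",c)
E
```

```text
(600, 720, 3)
```

View pics/crop1.png

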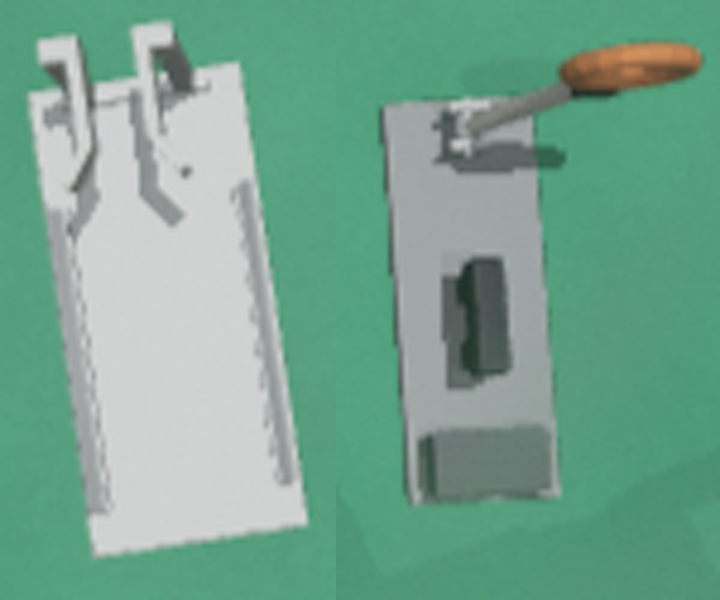

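The holder floor corners are at (29,94), (240,63), (307,524) and (95,556) in the crop. The plate corners are at (384,106), (531,101), (561,497) and (412,502), and the handle top spans (472,260) to (511,374).

```bash
cat > h.py <<'E'
from rig import *
import cv2,numpy as np
from scipy.spatial.transform import Rotation as Ro
from scipy.optimize import least_squares
def proj(f,X):
    c=np.asarray(X)@f["R"].T+f["t"]; p=c@f["intrinsics"].T; return p[...,:2]/p[...,2:]
def back(f,uv,z):
    uv=np.atleast_2d(uv); d=np.c_[uv,np.ones(len(uv))]@np.linalg.inv(f["intrinsics"]).T@f["R"]
    o=-f["R"].T@f["t"]; return o+d*((z-o[2])/d[:,2])[:,None]
def fit(P,L):
    P=P[:,:2];L=np.array(L,float)
    g=lambda q:(q[:2]+L@np.array([[np.cos(q[2]),np.sin(q[2])],[-np.sin(q[2]),np.cos(q[2])]])-P).ravel()
    r=least_squares(g,[*P.mean(0),0],x_scale=[100,100,1]); return r.x,r.fun.reshape(-1,2).round(1)
E
python3 - <<'E'
from h import *
f=grab_frame("top")
cv=lambda p,ox:(np.array(p,float)+.5)/4.8-.5+[ox,120]
w=back(f,cv([(29,94),(240,63),(307,524),(95,556)],180),8)
print("holder",*fit(w,[(218,85),(218,-85),(-154,-85),(-154,85)]))
w=back(f,cv([(384-336,106),(531-336,101),(561-336,497),(412-336,502)],305),12)
print("stand",*fit(w,[(180,60),(180,-60),(-140,-60),(-140,60)]))
w=back(f,cv([(472-336,260),(502-336,257),(511-336,374),(479-336,375)],305),94)
print("handle",*fit(w,[(45,13),(45,-13),(-45,-13),(-45,13)]))
print(Ro.from_euler('xyz',sense()["tcp_rot"]).as_matrix().round(3))
E
```

```text
holder [5.00149673e+02 2.54418561e+02 1.39489409e-01] [[ 0.  -0.2]
 [ 0.3  0.2]
 [ 0.  -0.7]
 [-0.4  0.8]]
stand [ 5.12443263e+02 -1.92404615e+02  4.62704347e-02] [[ 0.9  0.9]
 [ 3.7 -1.7]
 [-0.9 -0.9]
 [-3.8  1.7]]
handle [ 5.12421740e+02 -1.92027197e+02  4.52646744e-02] [[ 1.6  1.7]
 [ 0.7 -1.6]
 [-0.8 -1. ]
 [-1.5  0.9]]
[[ 0.892  0.453 -0.   ]
 [ 0.453 -0.892  0.001]
 [ 0.    -0.001 -1.   ]]
```

{"op": "play_rows", "data": {
  "moves": [
    [[0, 0, 0], [0, 0, 0.142], 100],
    [[0, 0, 0], [0, 0, 0.142], 100],
    [[0, 0, 0], [0, 0, 0.14], 100],
    [[0.0246, -0.0354, 0.01], [0, 0, 0], 100],
    [[0.0246, -0.0354, 0.01], [0, 0, 0], 100],
    [[0.0246, -0.0354, 0.01], [0, 0, 0], 100],
    [[0.0246, -0.0354, 0.01], [0, 0, 0], 100],
    [[0.0246, -0.0354, 0.01], [0, 0, 0], 100],
    [[0.0246, -0.0354, 0.01], [0, 0, 0], 100],
    [[0.0246, -0.0354, 0.01], [0, 0, 0], 100],
    [[0.0246, -0.0354, 0.01], [0, 0, 0], 100],
    [[0.0246, -0.0354, 0.01], [0, 0, 0], 100],
    [[0.0246, -0.0354, 0.01], [0, 0, 0], 100],
    [[0, 0, 0], [0, 0, 0], 100]
  ]
}}

```text
clock: 1.6
eef_pos: [514.0, -188.4, 130.1]
tcp_rot: [-3.14, 0.001, 0.05]
contact_force: [-0.2, -0.4, 0.7]
opening: 1.0
```

```bash
python3 - <<'E'
from h import *
import cv2
f=grab_frame("wrist"); s=sense()
cv2.imwrite("pics/w1.png",cv2.resize(f["pixels"][:,:,::-1],(800,600),interpolation=cv2.INTER_CUBIC))
print(s["clock"],s["eef_pos"],s["tcp_rot"],s["qpos"].round(3))
R=Ro.from_euler('xyz',s["tcp_rot"]).as_matrix()
print("cam in tool",R.T@(-f["R"].T@f["t"]-s["eef_pos"]),"cam axes in tool\n",(f["R"]@R).round(4),f["intrinsics"].tolist())
E
```

```text
1.65 [ 513.08965557 -190.19013528  130.53377638] [-3.14093710e+00  1.12060658e-03  4.95345582e-02] [-0.358  0.355  1.888  0.     0.9    1.163]
cam in tool [  67.10361688   -0.35041285 -142.0362401 ] cam axes in tool
 [[ 7.000e-04  1.000e+00  1.100e-03]
 [-9.655e-01  9.000e-04 -2.603e-01]
 [-2.603e-01 -9.000e-04  9.655e-01]] [[327.5037271774669, 0.0, 254.20107384811206], [0.0, 327.5037271774669, 190.6117884953584], [0.0, 0.0, 1.0]]
```

View pics/w1.png

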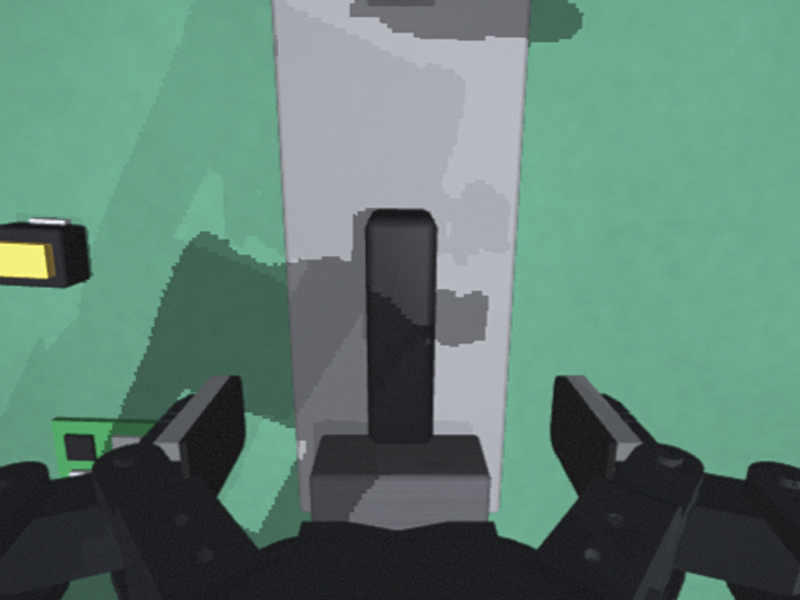

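The wrist view shows the handle's top from (366,210) to (436,440), centred between the jaws (243 and 552), with the plate parallel to the tool. The post is out of this camera's view, so I'll check whether the ring can be seen from the top and side.

```bash
python3 - <<'E'
from h import *
f=grab_frame("wrist"); s=sense()
sc=512/800
P=back(f,np.array([(366,212),(436,212),(432,440),(370,440)])*sc,94)
R=Ro.from_euler('xyz',s["tcp_rot"]).as_matrix()
print("in tool",((P-s["eef_pos"])@R).round(1),s["eef_pos"])
t=grab_frame("top"); sd=grab_frame("side")
print("cams",-t["R"].T@t["t"],-sd["R"].T@sd["t"])
a=t["pixels"][90:250,230:410]; b=sd["pixels"][60:220,190:370]
cv2.imwrite("pics/ts.png",np.hstack([cv2.resize(i[:,:,::-1],None,fx=2.2,fy=2.2,interpolation=cv2.INTER_CUBIC) for i in (a,b)]))
print(proj(t,[660,-190,330]),proj(sd,[660,-190,330]))
E
```

```text
in tool [[ 49.2 -10.9  36.9]
 [ 49.2  13.4  36.9]
 [-39.3  13.7  36.9]
 [-39.4 -10.6  36.9]] [ 512.60510199 -191.46564048  130.90687256]
cams [ 379.06793795   84.5059281  1684.6811143 ] [ 143.60566314 1068.0301764  1092.40728994]
[348.14865327 131.69240097] [242.62876614 119.34784082]
```

View pics/ts.png

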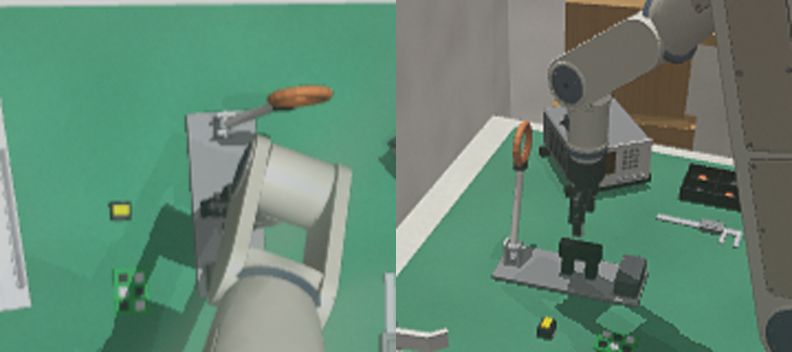

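The ring is clear in both views: (300,97) in the top crop and (521,145) in the side crop. The handle sits about 4 mm further along tool x than planned. I'll go down and grip.

{"op": "play_rows", "data": {
  "moves": [
    [[0.003, 0.0005, 0.01], [0, 0, 0], 100],
    [[0, 0, 0.02], [0, 0, 0], 100],
    [[0, 0, 0.02], [0, 0, 0], 100],
    [[0, 0, 0.015], [0, 0, 0], 100],
    [[0, 0, 0.008], [0, 0, 0], 100],
    [[0, 0, 0.002], [0, 0, 0], 100],
    [[0, 0, 0], [0, 0, 0], 100],
    [[0, 0, 0], [0, 0, 0], 0],
    [[0, 0, 0], [0, 0, 0], 0],
    [[0, 0, 0], [0, 0, 0], 0],
    [[0, 0, 0], [0, 0, 0], 0],
    [[0, 0, 0], [0, 0, 0], 0],
    [[0, 0, 0], [0, 0, 0], 0],
    [[0, 0, 0], [0, 0, 0], 0],
    [[0, 0, 0], [0, 0, 0], 0]
  ],
  "squeeze": 50
}}

```text
clock: 3.3
eef_pos: [515.7, -192.4, 56.8]
tcp_rot: [-3.141, -0.0, 0.046]
contact_force: [-0.0, 3.2, 5.5]
opening: 0.298
```

```bash
cat >> h.py <<'E'
OFF=np.array([1.,0.,56.])   # stand origin in tool frame (tool x, y, z-down); refined below
def ringpix(f,guess,name):
    hsv=cv2.cvtColor(f["pixels"],cv2.COLOR_RGB2HSV)
    m=((hsv[...,0]<18)&(hsv[...,1]>90)&(hsv[...,2]>50)).astype(np.uint8)
    u,v=guess.astype(int); w=np.zeros_like(m); w[max(v-30,0):v+30,max(u-40,0):u+40]=1
    n,l,st,c=cv2.connectedComponentsWithStats(m*w)
    k=1+np.argmax(st[1:,4]); return c[k],st[k,4]
def model(s,phi,d=225):
    R=Ro.from_euler('xyz',s["tcp_rot"]).as_matrix(); F=np.diag([1,-1,-1.])
    p=np.array([150,d*-np.sin(phi),50+d*np.cos(phi)])
    return s["eef_pos"]+R@(OFF+F@p)
def roll(s):
    R=Ro.from_euler('xyz',s["tcp_rot"]).as_matrix()
    return -np.arcsin(R[2,1])*-1*-1 if False else np.arcsin(-R[2,1])
def measure(phi0=0.35,cams=("top","side")):
    out=[]
    for n in cams:
        s=sense(); f=grab_frame(n); c,a=ringpix(f,proj(f,model(s,phi0)),n)
        i=0 if n=="top" else slice(0,2)
        r=least_squares(lambda q:np.atleast_1d((proj(f,model(s,q[0]))-c)[i]),[phi0])
        e=proj(f,model(s,r.x[0]))-c
        out.append((s["clock"],r.x[0],roll(s),n,a,e.round(1)))
    return out
E
python3 - <<'E'
from h import *
for o in measure(): print(o)
s=sense(); print({k:np.round(s[k],3) for k in("clock","eef_pos","tcp_rot","contact_force","opening")})
print(Ro.from_euler('xyz',s["tcp_rot"]).as_matrix().round(4))
E
```

```text
(3.3, np.float64(0.36252966346711857), np.float64(0.0003435000540954825), 'top', np.int32(207), array([-0. , -0.5]))
(3.35, np.float64(0.3833307312866978), np.float64(0.000357555613665377), 'side', np.int32(112), array([0.1, 0.2]))
{'clock': np.float64(3.4), 'eef_pos': array([ 515.658, -192.38 ,   56.786]), 'tcp_rot': array([-3.141, -0.   ,  0.046]), 'contact_force': array([-1.499,  3.616,  7.141]), 'opening': np.float64(0.299)}
[[ 9.99e-01  4.58e-02  3.00e-04]
 [ 4.58e-02 -9.99e-01  4.00e-04]
 [ 3.00e-04 -4.00e-04 -1.00e+00]]
```

Gripped: the opening is 25 mm and the force is low. The top camera reads 0.3625 where the stop is 0.35, so its bias is 0.0125. Now I'll lift about 52 mm and build the balance model.

{"op": "play_rows", "data": {
  "moves": [
    [[0, 0, -0.002], [0, 0, 0], 0],
    [[0, 0, -0.005], [0, 0, 0], 0],
    [[0, 0, -0.008], [0, 0, 0], 0],
    [[0, 0, -0.01], [0, 0, 0], 0],
    [[0, 0, -0.01], [0, 0, 0], 0],
    [[0, 0, -0.009], [0, 0, 0], 0],
    [[0, 0, -0.006], [0, 0, 0], 0],
    [[0, 0, -0.002], [0, 0, 0], 0],
    [[0, 0, 0], [0, 0, 0], 0],
    [[0, 0, 0], [0, 0, 0], 0]
  ]
}}

```text
clock: 4.4
eef_pos: [515.2, -192.6, 108.0]
tcp_rot: [-3.141, 0.001, 0.046]
contact_force: [0.3, 0.1, -7.6]
opening: 0.302
```

```bash
cat > bal.py <<'E'
from h import *
import json,sys
I,K,G,D,ML,TAU=.0086,.28,.375,.043,.0388,.06
DT=.005
def sim(x,u,v,T=.1,trace=None):
    """x=[th,om,rho,rhoc,v]; rows of rho step u and stand-y speed v (m/s), each T s"""
    th,om,r,rc,w=x
    for uu,vv in zip(u,v):
        for _ in range(round(T/DT)):
            rc+=uu*DT/T; rd=(rc-r)/TAU; a=(vv-w)/TAU
            ph=th-r
            dd=(G*np.sin(th)-K*ph-D*(om-rd)+ML*a)/I
            om+=dd*DT; th+=om*DT; r+=rd*DT; w+=a*DT
            if abs(th-r)>.35: th=r+.35*np.sign(th-r); om=rd
        if trace is not None: trace.append((th,om,r))
    return np.array([th,om,r,rc,w])
def plan(x,n,v,free):
    """choose `free` roll steps of n rows; want th -> 0 at the end and during"""
    def g(u):
        tr=[]; full=np.r_[u,np.zeros(n-free)]
        e=sim(sim(x,full,v,trace=tr),[0]*3,[v[-1]]*3,trace=tr); t=np.array(tr)
        return np.r_[t[:,0],3*(e[0]+e[1]*.15),2*e[1],.3*u,.3*t[-1,2]]
    return least_squares(g,np.zeros(free),bounds=(-.14,.14)).x
def load(): return json.load(open("st.json"))
def step(u,sy,nmeas=3):
    """u: rx played per row; sy: tool-y shift (m) played per row"""
    d=load(); x=np.array(d["x"]); P=np.array(d["P"])   # x 5, P over th,om,c
    c=d["c"]; v=[-s/.1 for s in sy]
    def prop(x,P,u,v,T):
        xn=sim(x,u,v,T); A=np.eye(3)
        for k in (0,1):
            e=x.copy(); e[k]+=1e-3; A[:2,k]=(sim(e,u,v,T)-xn)[:2]/1e-3
        t=T*len(u); return xn,A@P@A.T+np.diag([1e-6*t,3e-3*t,0])
    if len(u): x,P=prop(x,P,u,v,.1)
    for _ in range(nmeas):
        s=sense(); r=roll(s)
        (_,ph,_,_,a,e),=measure(x[0]-x[2],("top",))
        z=ph+r; H=np.array([1,0,1.])
        k=P@H/(H@P@H+.003**2); inn=z-x[0]-c
        x[0]+=k[0]*inn; x[1]+=k[1]*inn; c+=k[2]*inn; P=P-np.outer(k,H@P)
        print(f"t {s['clock']:.2f} meas th {z:.4f} innov {inn:+.4f} roll meas {r:+.4f} model {x[2]:+.4f} area {a} row err {e[1]} est th {x[0]:+.4f} om {x[1]:+.4f} c {c:+.4f} F {s['contact_force'].round(1)} tcp {s['eef_pos'].round(1)}")
        x[2]=r
        x,P=prop(x,P,[0.],[0.],.05)
    d=dict(x=x.tolist(),P=P.tolist(),c=c); json.dump(d,open("st.json","w")); return x,P
def suggest(x,n,sy=None,free=None):
    v=[-s/.1 for s in (sy or [0]*n)]; u=plan(x,n,v,free or n).round(3)
    tr=[]; sim(x,u,v,trace=tr)
    print("rx",u.tolist()); print("th",[round(t[0],3) for t in tr],"om",round(tr[-1][1],3),"rho",[round(t[2],3) for t in tr])
E
python3 - <<'E'
from bal import *
json.dump(dict(x=[.35,0,0,0,0],P=np.diag([1e-8,1e-8,4e-5]).tolist(),c=.0125),open("st.json","w"))
x,P=step([],[],2)
suggest(x,20,free=14)
E
```

```text
t 4.40 meas th 0.3604 innov -0.0021 roll meas +0.0002 model +0.0000 area 221 row err -0.6 est th +0.3500 om +0.0000 c +0.0108 F [ 0.3  0.1 -7.6] tcp [ 515.2 -192.6  108. ]
t 4.45 meas th 0.3602 innov -0.0007 roll meas +0.0003 model +0.0001 area 221 row err -0.6 est th +0.3501 om -0.0018 c +0.0105 F [-0.   1.2 -7.5] tcp [ 515.2 -192.6  107.9]
rx [-0.14, -0.071, 0.14, 0.106, 0.008, -0.023, -0.016, -0.005, 0.001, 0.001, 0.0, -0.0, -0.0, -0.0]
th [np.float64(0.274), np.float64(0.158), np.float64(0.05), np.float64(-0.006), np.float64(-0.014), np.float64(-0.006), np.float64(0.001), np.float64(0.003), np.float64(0.003), np.float64(0.003), np.float64(0.004), np.float64(0.005), np.float64(0.007), np.float64(0.008)] om 0.019 rho [np.float64(-0.076), np.float64(-0.168), np.float64(-0.127), np.float64(-0.023), np.float64(0.029), np.float64(0.028), np.float64(0.013), np.float64(0.003), np.float64(0.0), np.float64(0.001), np.float64(0.001), np.float64(0.001), np.float64(0.001), np.float64(0.001)]
```

```bash
sed -i 's/bounds=(-.14,.14)/bounds=(-.07,.07)/; s/round(t\[0\],3)/float(round(t[0],3))/; s/round(t\[2\],3)/float(round(t[2],3))/' bal.py; python3 - <<'E'
from bal import *
d=load(); suggest(np.array(d["x"]),12,free=12)
E
```

```text
rx [-0.07, -0.07, -0.062, 0.07, 0.07, 0.07, 0.031, -0.019, -0.017, -0.005, 0.001, 0.002]
th [0.312, 0.247, 0.172, 0.088, 0.023, -0.013, -0.019, -0.01, -0.003, -0.0, -0.001, -0.001] om -0.002 rho [-0.038, -0.103, -0.167, -0.158, -0.098, -0.03, 0.018, 0.025, 0.012, 0.002, -0.001, 0.0]
```

{"op": "play_rows", "data": {
  "moves": [
    [[0, 0, 0], [-0.07, 0, 0], 0],
    [[0, 0, 0], [-0.07, 0, 0], 0],
    [[0, 0, 0], [-0.06, 0, 0], 0],
    [[0, 0, 0], [0.07, 0, 0], 0],
    [[0, 0, 0], [0.07, 0, 0], 0],
    [[0, 0, 0], [0.07, 0, 0], 0],
    [[0, 0, 0], [0.02, 0, 0], 0]
  ]
}}

```text
clock: 5.2
eef_pos: [515.7, -193.6, 108.1]
tcp_rot: [-3.11, -0.0, 0.045]
contact_force: [-0.1, -0.3, -7.6]
opening: 0.302
```

```bash
python3 - <<'E'
from bal import *
x,P=step([-.07,-.07,-.06,.07,.07,.07,.02],[0]*7,2)
suggest(x,8)
E
```

```text
t 5.20 meas th -0.0895 innov -0.0854 roll meas +0.0316 model +0.0142 area 229 row err -0.7 est th -0.0190 om +0.0295 c -0.0147 F [-0.1 -0.3 -7.6] tcp [ 515.7 -193.6  108.1]
t 5.25 meas th -0.0901 innov -0.0587 roll meas +0.0311 model +0.0307 area 232 row err -0.7 est th -0.0333 om -0.2078 c -0.0243 F [-0.4 -1.1 -8. ] tcp [ 515.4 -193.7  108. ]
rx [0.068, -0.048, -0.042, -0.013, 0.002, 0.004, 0.001, -0.001]
th [-0.042, -0.019, -0.002, 0.004, 0.003, 0.002, 0.002, 0.003] om 0.011 rho [0.067, 0.066, 0.03, 0.005, -0.002, -0.001, 0.001, 0.001]
```

```bash
sed -i 's/rd=(rc-r)\/TAU;/rd=(rc-r)\/TR;/; s/^DT=.005/DT=.005; TR=.02/; s/3e-3\*t/1e-2*t/' bal.py; python3 - <<'E'
import bal
from bal import *
for t in (.06,.03,.02,.01):
  for g in(.375,.34,.41):
    bal.TR=t; bal.G=g; print(t,g,sim([.35,0,0,0,0],[-.07,-.07,-.06,.07,.07,.07,.02],[0]*7)[:3].round(3))
bal.TR=.02; bal.G=.375
x=np.array([-.101,-.02,.031,.03,0])
json.dump(dict(x=x.tolist(),P=np.diag([2e-5,3e-3,4e-6]).tolist(),c=.0115),open("st.json","w"))
suggest(x,8)
E
```

```text
0.06 0.375 [-0.015  0.03   0.014]
0.06 0.34 [-0.054 -0.028  0.014]
0.06 0.41 [0.026 0.124 0.014]
0.03 0.375 [-0.031  0.056  0.025]
0.03 0.34 [-0.072  0.008  0.025]
0.03 0.41 [0.01  0.14  0.025]
0.02 0.375 [-0.034  0.064  0.027]
0.02 0.34 [-0.076  0.018  0.027]
0.02 0.41 [0.009 0.147 0.027]
0.01 0.375 [-0.034  0.074  0.029]
0.01 0.34 [-0.077  0.029  0.029]
0.01 0.41 [0.009 0.157 0.029]
rx [0.07, 0.017, -0.07, -0.047, -0.008, 0.004, 0.003, 0.0]
th [-0.089, -0.049, -0.01, 0.004, 0.004, 0.001, -0.001, -0.001] om -0.007 rho [0.09, 0.114, 0.057, 0.007, -0.007, -0.005, -0.001, -0.001]
```

{"op": "play_rows", "data": {
  "moves": [
    [[0, 0, 0], [0.065, 0, 0], 0],
    [[0, 0, 0], [0.015, 0, 0], 0],
    [[0, 0, 0], [-0.065, 0, 0], 0],
    [[0, 0, 0], [-0.04, 0, 0], 0],
    [[0, 0, 0], [-0.005, 0, 0], 0]
  ]
}}

```text
clock: 5.8
eef_pos: [515.2, -191.8, 108.1]
tcp_rot: [3.14, 0.001, 0.047]
contact_force: [-0.3, 0.5, -7.4]
opening: 0.299
```

```bash
sed -i 's/=.0086,.28,.375/=.0082,.28,.35/' bal.py; python3 - <<'E'
from bal import *
x,P=step([.065,.015,-.065,-.04,-.005],[0]*5,2)
suggest(x,8)
E
```

```text
t 5.80 meas th 0.0156 innov -0.0076 roll meas -0.0021 model +0.0008 area 231 row err -0.6 est th +0.0046 om +0.0074 c +0.0114 F [-0.3  0.5 -7.4] tcp [ 515.2 -191.8  108.1]
t 5.85 meas th 0.0148 innov -0.0018 roll meas -0.0009 model -0.0001 area 231 row err -0.6 est th +0.0040 om +0.0033 c +0.0114 F [ 0.   0.1 -7.3] tcp [ 515.3 -191.8  108.2]
rx [-0.007, 0.004, 0.003, 0.001, -0.0, -0.0, -0.0, 0.0]
th [0.004, 0.001, 0.0, 0.001, 0.001, 0.002, 0.003, 0.004] om 0.01 rho [-0.006, -0.004, -0.0, 0.001, 0.001, 0.001, 0.001, 0.001]
```

Upright, with a lean of about 0.004. Now to hold it.

{"op": "play_rows", "data": {
  "moves": [
    [[0, 0, 0], [-0.007, 0, 0], 0],
    [[0, 0, 0], [0.004, 0, 0], 0],
    [[0, 0, 0], [0.003, 0, 0], 0],
    [[0, 0, 0], [0, 0, 0], 0],
    [[0, 0, 0], [0, 0, 0], 0],
    [[0, 0, 0], [0, 0, 0], 0],
    [[0, 0, 0], [0, 0, 0], 0],
    [[0, 0, 0], [0, 0, 0], 0]
  ]
}}

```text
clock: 6.7
eef_pos: [515.5, -192.8, 108.3]
tcp_rot: [-3.142, -0.0, 0.046]
contact_force: [0.1, -0.6, -7.3]
opening: 0.298
```

```bash
python3 - <<'E'
from bal import *
x,P=step([-.007,.004,.003,0,0,0,0,0],[0]*8,3)
suggest(x,10)
E
```

```text
t 6.70 meas th -0.0090 innov -0.0210 roll meas +0.0000 model -0.0000 area 232 row err -0.6 est th -0.0203 om -0.0265 c +0.0117 F [ 0.1 -0.6 -7.3] tcp [ 515.5 -192.8  108.3]
t 6.75 meas th -0.0121 innov -0.0021 roll meas +0.0000 model +0.0000 area 233 row err -0.6 est th -0.0233 om -0.0460 c +0.0117 F [ 0.4  0.6 -6.9] tcp [ 515.5 -192.8  108.3]
t 6.80 meas th -0.0131 innov +0.0007 roll meas +0.0000 model +0.0000 area 232 row err -0.6 est th -0.0250 om -0.0405 c +0.0117 F [-0.1  0.1 -7.4] tcp [ 515.5 -192.7  108.3]
rx [0.044, -0.024, -0.019, -0.005, 0.001, 0.001, 0.0, -0.0, -0.0, -0.0]
th [-0.022, -0.006, 0.0, -0.0, -0.002, -0.004, -0.006, -0.008, -0.01, -0.012] om -0.026 rho [0.037, 0.024, 0.004, -0.003, -0.003, -0.002, -0.002, -0.002, -0.002, -0.002]
```

{"op": "play_rows", "data": {
  "moves": [
    [[0, 0, 0], [0.045, 0, 0], 0],
    [[0, 0, 0], [-0.022, 0, 0], 0],
    [[0, 0, 0], [-0.018, 0, 0], 0],
    [[0, 0, 0], [-0.005, 0, 0], 0],
    [[0, 0, 0], [0, 0, 0], 0],
    [[0, 0, 0], [0, 0, 0], 0],
    [[0, 0, 0], [0, 0, 0], 0]
  ]
}}

```text
clock: 7.55
eef_pos: [515.5, -192.7, 108.3]
tcp_rot: [3.142, -0.0, 0.046]
contact_force: [0.6, -0.2, -6.7]
opening: 0.296
```

```bash
sed -i 's/3\*(e\[0\]+e\[1\]\*.15),2\*e\[1\],.3\*u,.3\*t\[-1,2\]/20*(e[0]+e[1]*.15),3*e[1],.2*u,.2*t[-1,2]/' bal.py; python3 - <<'E'
from bal import *
x,P=step([.045,-.022,-.018,-.005,0,0,0],[0]*7,3)
suggest(x,10)
E
```

```text
t 7.55 meas th 0.0090 innov -0.0112 roll meas -0.0001 model +0.0000 area 231 row err -0.6 est th -0.0025 om -0.0035 c +0.0119 F [ 0.6 -0.2 -6.7] tcp [ 515.5 -192.7  108.3]
t 7.60 meas th 0.0088 innov -0.0004 roll meas -0.0000 model -0.0000 area 231 row err -0.6 est th -0.0030 om -0.0064 c +0.0119 F [-0.9 -0.7 -8.2] tcp [ 515.5 -192.7  108.3]
t 7.65 meas th 0.0082 innov -0.0004 roll meas -0.0000 model -0.0000 area 231 row err -0.6 est th -0.0036 om -0.0084 c +0.0119 F [-0.6  0.1 -7.6] tcp [ 515.5 -192.8  108.3]
rx [0.008, -0.006, -0.003, 0.0, 0.0, 0.0, -0.0, -0.0, -0.0, 0.0]
th [-0.003, -0.0, -0.0, -0.001, -0.001, -0.002, -0.003, -0.004, -0.005, -0.006] om -0.013 rho [0.007, 0.003, -0.001, -0.001, -0.001, -0.001, -0.001, -0.001, -0.001, -0.001]
```

{"op": "play_rows", "data": {
  "moves": [
    [[0, 0, 0], [0.012, 0, 0], 0],
    [[0, 0, 0], [-0.007, 0, 0], 0],
    [[0, 0, 0], [-0.005, 0, 0], 0],
    [[0, 0, 0], [0, 0, 0], 0],
    [[0, 0, 0], [0, 0, 0], 0],
    [[0, 0, 0], [0, 0, 0], 0],
    [[0, 0, 0], [0, 0, 0], 0],
    [[0, 0, 0], [0, 0, 0], 0],
    [[0, 0, 0], [0, 0, 0], 0]
  ]
}}

```text
clock: 8.6
eef_pos: [515.5, -192.8, 108.3]
tcp_rot: [-3.142, 0.0, 0.046]
contact_force: [0.3, -0.3, -8.1]
opening: 0.299
```

```bash
sed -i 's/,3e-3\*t,0\]/,1e-2*t,0]/; s/1e-2\*t,0\]/2e-3*t,0]/' bal.py; python3 - <<'E'
from bal import *
d=load(); P=np.array(d["P"]); P[2,2]+=2e-5; P[0,0]+=2e-5; P[0,2]-=2e-5; P[2,0]-=2e-5; d["P"]=P.tolist(); json.dump(d,open("st.json","w"))
x,P=step([.012,-.007,-.005]+[0]*6,[0]*9,3)
suggest(x,10)
E
```

```text
t 8.60 meas th 0.0308 innov +0.0089 roll meas +0.0000 model +0.0000 area 229 row err -0.6 est th +0.0194 om +0.0253 c +0.0113 F [ 0.3 -0.3 -8.1] tcp [ 515.5 -192.8  108.3]
t 8.65 meas th 0.0338 innov +0.0018 roll meas -0.0000 model +0.0000 area 231 row err -0.6 est th +0.0220 om +0.0330 c +0.0111 F [-0.3 -0.4 -6.9] tcp [ 515.5 -192.8  108.3]
t 8.70 meas th 0.0348 innov +0.0001 roll meas +0.0000 model -0.0000 area 231 row err -0.6 est th +0.0237 om +0.0343 c +0.0111 F [ 0.6 -0.6 -7.5] tcp [ 515.5 -192.8  108.3]
rx [-0.05, 0.038, 0.015, -0.001, -0.002, -0.0, 0.0, 0.0, 0.0, -0.0]
th [0.018, 0.002, -0.002, -0.001, 0.0, 0.0, 0.0, 0.0, 0.0, 0.0] om 0.0 rho [-0.043, -0.018, 0.001, 0.002, 0.0, 0.0, 0.0, 0.0, 0.0, 0.0]
```

{"op": "play_rows", "data": {
  "moves": [
    [[0, 0, 0], [-0.05, 0, 0], 0],
    [[0, 0, 0], [0.037, 0, 0], 0],
    [[0, 0, 0], [0.015, 0, 0], 0],
    [[0, 0, 0], [-0.001, 0, 0], 0],
    [[0, 0, 0], [-0.001, 0, 0], 0],
    [[0, 0, 0], [0, 0, 0], 0],
    [[0, 0, 0], [0, 0, 0], 0]
  ]
}}

```text
clock: 9.45
eef_pos: [515.4, -192.7, 108.3]
tcp_rot: [3.141, 0.0, 0.046]
contact_force: [-0.1, -0.2, -7.5]
opening: 0.295
```

```bash
python3 - <<'E'
from bal import *
x,P=step([-.05,.037,.015,-.001,-.001,0,0],[0]*7,3)
suggest(x,10)
E
```

```text
t 9.45 meas th 0.0106 innov +0.0021 roll meas -0.0002 model +0.0000 area 230 row err -0.6 est th -0.0002 om -0.0002 c +0.0107 F [-0.1 -0.2 -7.5] tcp [ 515.4 -192.7  108.3]
t 9.50 meas th 0.0113 innov +0.0008 roll meas -0.0001 model -0.0000 area 231 row err -0.6 est th +0.0004 om +0.0027 c +0.0106 F [-0.1 -0.3 -6.8] tcp [ 515.5 -192.7  108.3]
t 9.55 meas th 0.0105 innov -0.0006 roll meas -0.0001 model -0.0000 area 230 row err -0.6 est th +0.0001 om +0.0010 c +0.0107 F [ 1.6  0.2 -7.8] tcp [ 515.5 -192.7  108.3]
rx [-0.001, 0.0, 0.0, 0.0, -0.0, -0.0, 0.0, 0.0, 0.0, 0.0]
th [0.0, -0.0, -0.001, -0.002, -0.002, -0.003, -0.004, -0.006, -0.007, -0.008] om -0.016 rho [-0.001, -0.001, -0.001, -0.001, -0.001, -0.001, -0.001, -0.001, -0.001, -0.001]
```

{"op": "play_rows", "data": {
  "moves": [
    [[0, 0, 0], [0, 0, 0], 0],
    [[0, 0, 0], [0, 0, 0], 0],
    [[0, 0, 0], [0, 0, 0], 0],
    [[0, 0, 0], [0, 0, 0], 0],
    [[0, 0, 0], [0, 0, 0], 0],
    [[0, 0, 0], [0, 0, 0], 0],
    [[0, 0, 0], [0, 0, 0], 0],
    [[0, 0, 0], [0, 0, 0], 0],
    [[0, 0, 0], [0, 0, 0], 0],
    [[0, 0, 0], [0, 0, 0], 0]
  ]
}}

```text
clock: 10.6
eef_pos: [515.5, -192.8, 108.3]
tcp_rot: [3.142, -0.0, 0.046]
contact_force: [-0.3, 0.2, -7.3]
opening: 0.299
```

```bash
python3 - <<'E'
from bal import *
x,P=step([0]*10,[0]*10,3)
suggest(x,10)
E
```

```text
t 10.60 meas th -0.0027 innov -0.0146 roll meas -0.0000 model -0.0000 area 230 row err -0.6 est th -0.0146 om -0.0190 c +0.0122 F [-0.3  0.2 -7.3] tcp [ 515.5 -192.8  108.3]
t 10.65 meas th -0.0042 innov -0.0008 roll meas +0.0000 model -0.0000 area 230 row err -0.6 est th -0.0162 om -0.0233 c +0.0123 F [-0.6  0.2 -7.3] tcp [ 515.5 -192.8  108.3]
t 10.70 meas th -0.0033 innov +0.0018 roll meas +0.0000 model +0.0000 area 229 row err -0.6 est th -0.0163 om -0.0184 c +0.0122 F [ 0.5 -0.  -7.6] tcp [ 515.5 -192.7  108.3]
rx [0.033, -0.025, -0.01, 0.001, 0.001, 0.0, -0.0, -0.0, 0.0, 0.0]
th [-0.012, -0.001, 0.001, 0.0, 0.0, 0.0, 0.0, 0.0, 0.0, 0.0] om 0.0 rho [0.028, 0.012, -0.0, -0.001, -0.0, -0.0, -0.0, -0.0, -0.0, -0.0]
```

{"op": "play_rows", "data": {
  "moves": [
    [[0, 0, 0], [0.033, 0, 0], 0],
    [[0, 0, 0], [-0.024, 0, 0], 0],
    [[0, 0, 0], [-0.01, 0, 0], 0],
    [[0, 0, 0], [0.001, 0, 0], 0],
    [[0, 0, 0], [0, 0, 0], 0],
    [[0, 0, 0], [0, 0, 0], 0],
    [[0, 0, 0], [0, 0, 0], 0],
    [[0, 0, 0], [0, 0, 0], 0]
  ]
}}

```text
clock: 11.55
eef_pos: [515.5, -192.8, 108.3]
tcp_rot: [-3.142, 0.0, 0.046]
contact_force: [-0.1, -0.3, -7.7]
opening: 0.297
```

```bash
python3 - <<'E'
from bal import *
x,P=step([.033,-.024,-.01,.001,0,0,0,0],[0]*8,3)
suggest(x,10)
E
```

```text
t 11.55 meas th 0.0102 innov -0.0051 roll meas +0.0001 model -0.0000 area 230 row err -0.6 est th -0.0022 om -0.0029 c +0.0126 F [-0.1 -0.3 -7.7] tcp [ 515.5 -192.8  108.3]
t 11.60 meas th 0.0095 innov -0.0008 roll meas +0.0001 model +0.0000 area 231 row err -0.6 est th -0.0029 om -0.0058 c +0.0127 F [-1.   0.7 -8.2] tcp [ 515.5 -192.8  108.3]
t 11.65 meas th 0.0095 innov +0.0000 roll meas +0.0001 model +0.0000 area 231 row err -0.6 est th -0.0032 om -0.0058 c +0.0127 F [-0.2 -0.  -6.6] tcp [ 515.5 -192.8  108.3]
rx [0.007, -0.005, -0.002, 0.0, 0.0, 0.0, -0.0, -0.0, -0.0, 0.0]
th [-0.003, -0.0, 0.0, 0.001, 0.001, 0.001, 0.001, 0.001, 0.001, 0.001] om 0.002 rho [0.006, 0.003, 0.0, 0.0, 0.0, 0.0, 0.0, 0.0, -0.0, -0.0]
```

{"op": "play_rows", "data": {
  "moves": [
    [[0, 0, 0], [0.007, 0, 0], 0],
    [[0, 0, 0], [-0.005, 0, 0], 0],
    [[0, 0, 0], [-0.002, 0, 0], 0],
    [[0, 0, 0], [0, 0, 0], 0],
    [[0, 0, 0], [0, 0, 0], 0],
    [[0, 0, 0], [0, 0, 0], 0],
    [[0, 0, 0], [0, 0, 0], 0],
    [[0, 0, 0], [0, 0, 0], 0],
    [[0, 0, 0], [0, 0, 0], 0]
  ]
}}

```text
clock: 12.6
eef_pos: [515.5, -192.8, 108.3]
tcp_rot: [-3.142, 0.0, 0.046]
contact_force: [0.4, -0.5, -7.0]
opening: 0.298
```

```bash
python3 - <<'E'
from bal import *
x,P=step([.007,-.005,-.002]+[0]*6,[0]*9,3)
suggest(x,13,[-s/1000 for s in (3,7,11,13,13,13,13,13,11,7,4,1,0)])
E
```

```text
t 12.60 meas th 0.0230 innov +0.0093 roll meas +0.0000 model -0.0000 area 230 row err -0.6 est th +0.0106 om +0.0138 c +0.0120 F [ 0.4 -0.5 -7. ] tcp [ 515.5 -192.8  108.3]
t 12.65 meas th 0.0239 innov +0.0005 roll meas +0.0000 model +0.0000 area 231 row err -0.6 est th +0.0117 om +0.0163 c +0.0120 F [-0.6  0.2 -6.7] tcp [ 515.5 -192.8  108.3]
t 12.70 meas th 0.0268 innov +0.0023 roll meas +0.0000 model +0.0000 area 231 row err -0.6 est th +0.0138 om +0.0243 c +0.0119 F [-0.1  0.  -7.5] tcp [ 515.5 -192.8  108.3]
rx [-0.057, 0.01, 0.007, 0.009, 0.012, 0.009, 0.005, 0.008, 0.014, 0.015, 0.015, 0.011, -0.052]
th [0.012, 0.001, -0.001, 0.0, 0.001, 0.001, 0.001, 0.002, 0.004, 0.004, 0.006, 0.015, 0.02] om -0.04 rho [-0.048, -0.048, -0.041, -0.032, -0.021, -0.011, -0.006, 0.002, 0.015, 0.03, 0.045, 0.056, 0.014]
```

The post was within about 0.025 rad of upright from 5.8 to 12.75 s. Now to plan the carry.

```bash
python3 - <<'E'
from bal import *
suggest(np.array(load()["x"]),16,[-s/1000 for s in (3,7,11,13,13,13,13,13,11,7,4,1,0,0,0,0)])
E
```

```text
rx [-0.057, 0.01, 0.007, 0.009, 0.012, 0.009, 0.005, 0.008, 0.015, 0.014, 0.007, -0.003, -0.01, -0.01, -0.005, -0.009]
th [0.012, 0.001, -0.001, 0.0, 0.001, 0.001, 0.001, 0.002, 0.004, 0.004, 0.005, 0.006, 0.007, 0.009, 0.012, 0.015] om 0.015 rho [-0.048, -0.048, -0.041, -0.032, -0.021, -0.011, -0.006, 0.002, 0.016, 0.03, 0.038, 0.036, 0.027, 0.017, 0.012, 0.003]
```

{"op": "play_rows", "data": {
  "moves": [
    [[-0.002, -0.003, 0], [-0.057, 0, 0], 0],
    [[-0.002, -0.007, 0], [0.01, 0, 0], 0],
    [[-0.002, -0.011, 0], [0.007, 0, 0], 0],
    [[-0.002, -0.013, 0], [0.009, 0, 0], 0],
    [[-0.002, -0.013, 0], [0.012, 0, 0], 0],
    [[-0.002, -0.013, 0], [0.009, 0, 0], 0],
    [[-0.002, -0.013, 0], [0.005, 0, 0], 0],
    [[-0.002, -0.013, 0], [0.008, 0, 0], 0],
    [[-0.002, -0.011, 0], [0.015, 0, 0], 0],
    [[-0.002, -0.007, 0], [0.014, 0, 0], 0],
    [[0, -0.004, 0], [0.007, 0, 0], 0],
    [[0, -0.001, 0], [-0.003, 0, 0], 0],
    [[0, 0, 0], [-0.012, 0, 0], 0],
    [[0, 0, 0], [-0.014, 0, 0], 0]
  ]
}}

```text
clock: 14.15
eef_pos: [490.7, -85.2, 106.3]
tcp_rot: [-3.133, -0.0, 0.045]
contact_force: [-0.3, -0.2, -7.1]
opening: 0.301
```

```bash
python3 - <<'E'
from bal import *
x,P=step([-.057,.01,.007,.009,.012,.009,.005,.008,.015,.014,.007,-.003,-.012,-.014],[-s/1000 for s in (3,7,11,13,13,13,13,13,11,7,4,1,0,0)],3)
rz=[-.012]*8+[0]*8
suggest(x,16,[-s/1000+.15*r for s,r in zip((3,7,11,13,13,13,13,13,11,7,4,1,0,0,0,0),rz)])
E
```

```text
t 14.15 meas th 0.0511 innov +0.0326 roll meas +0.0086 model +0.0121 area 219 row err -0.6 est th +0.0401 om +0.0365 c +0.0108 F [-0.3 -0.2 -7.1] tcp [490.7 -85.2 106.3]
t 14.20 meas th 0.0560 innov +0.0025 roll meas +0.0080 model +0.0099 area 222 row err -0.6 est th +0.0444 om +0.0735 c +0.0107 F [-0.1  0.5 -7.6] tcp [490.6 -85.  106.3]
t 14.25 meas th 0.0628 innov +0.0034 roll meas +0.0091 model +0.0099 area 221 row err -0.5 est th +0.0508 om +0.1087 c +0.0106 F [-0.3 -0.4 -7.8] tcp [490.5 -84.8 106.3]
rx [-0.07, -0.07, 0.035, 0.059, 0.021, 0.005, 0.004, 0.012, 0.018, 0.013, 0.004, -0.005, -0.011, -0.01, -0.006, -0.01]
th [0.065, 0.047, 0.014, -0.001, -0.001, -0.0, -0.0, 0.002, 0.002, 0.001, 0.001, 0.0, -0.001, -0.001, 0.0, -0.0] om -0.02 rho [-0.05, -0.12, -0.1, -0.045, -0.018, -0.011, -0.007, 0.004, 0.021, 0.035, 0.04, 0.037, 0.027, 0.017, 0.01, 0.0]
```

```bash
python3 - <<'E'
from bal import *
suggest(np.array(load()["x"]),6)
E
```

```text
rx [-0.07, -0.018, 0.067, 0.018, -0.004, -0.003]
th [0.055, 0.026, 0.0, -0.003, -0.0, 0.001] om 0.003 rho [-0.05, -0.075, -0.021, 0.004, 0.004, 0.0]
```

{"op": "play_rows", "data": {
  "moves": [
    [[0, 0, 0], [-0.07, 0, 0], 0],
    [[0, 0, 0], [-0.018, 0, 0], 0],
    [[0, 0, 0], [0.065, 0, 0], 0],
    [[0, 0, 0], [0.018, 0, 0], 0],
    [[0, 0, 0], [-0.004, 0, 0], 0]
  ]
}}

```text
clock: 14.8
eef_pos: [490.6, -85.7, 106.3]
tcp_rot: [-3.141, -0.0, 0.044]
contact_force: [0.2, -0.7, -7.3]
opening: 0.297
```

```bash
cat > tr.py <<'E'
from bal import *
A=(3,7,11,13,13,13,13,13,11,7,4,1,0,0,0)
E
python3 - <<'E'
from tr import *
x,P=step([-.07,-.018,.065,.018,-.004],[0]*5,3)
rz=[-.012]*8+[0]*7
suggest(x,15,[-s/1000+.15*r for s,r in zip(A,rz)])
E
```

```text
t 14.80 meas th 0.0089 innov +0.0017 roll meas +0.0005 model +0.0016 area 215 row err -0.7 est th -0.0018 om +0.0059 c +0.0105 F [ 0.2 -0.7 -7.3] tcp [490.6 -85.7 106.3]
t 14.85 meas th 0.0099 innov +0.0008 roll meas -0.0005 model +0.0010 area 216 row err -0.6 est th -0.0009 om +0.0092 c +0.0105 F [-0.6  0.6 -7.1] tcp [490.5 -85.5 106.3]
t 14.90 meas th 0.0124 innov +0.0022 roll meas -0.0002 model +0.0009 area 215 row err -0.6 est th +0.0009 om +0.0187 c +0.0104 F [-0.1  0.  -7.8] tcp [490.4 -85.3 106.3]
rx [-0.045, -0.005, 0.004, 0.011, 0.013, 0.009, 0.006, 0.012, 0.018, 0.013, 0.004, -0.005, -0.009, -0.008, -0.019]
th [0.004, 0.001, 0.0, 0.001, 0.001, 0.001, -0.0, 0.002, 0.002, 0.001, 0.001, 0.0, -0.0, 0.001, 0.002] om -0.026 rho [-0.037, -0.048, -0.046, -0.036, -0.023, -0.013, -0.007, 0.004, 0.021, 0.035, 0.04, 0.037, 0.028, 0.02, 0.003]
```

{"op": "play_rows", "data": {
  "moves": [
    [[-0.001, -0.003, 0], [-0.045, 0, -0.012], 0],
    [[-0.001, -0.007, 0], [-0.005, 0, -0.012], 0],
    [[-0.001, -0.011, 0], [0.004, 0, -0.012], 0],
    [[-0.001, -0.013, 0], [0.011, 0, -0.012], 0],
    [[-0.001, -0.013, 0], [0.013, 0, -0.012], 0],
    [[-0.001, -0.013, 0], [0.009, 0, -0.012], 0],
    [[-0.001, -0.013, 0], [0.006, 0, -0.012], 0],
    [[-0.001, -0.013, 0], [0.012, 0, -0.012], 0],
    [[-0.001, -0.011, 0], [0.018, 0, 0], 0],
    [[-0.001, -0.007, 0], [0.013, 0, 0], 0],
    [[-0.001, -0.004, 0], [0.004, 0, 0], 0],
    [[-0.001, -0.001, 0], [-0.006, 0, 0], 0],
    [[0, 0, 0], [-0.012, 0, 0], 0],
    [[0, 0, 0], [-0.012, 0, 0], 0]
  ]
}}

```text
clock: 16.35
eef_pos: [467.3, 21.9, 104.4]
tcp_rot: [-3.132, 0.002, 0.141]
contact_force: [-0.5, -0.1, -8.0]
opening: 0.297
```

```bash
python3 - <<'E'
from tr import *
rz=[-.012]*8+[0]*6
x,P=step([-.045,-.005,.004,.011,.013,.009,.006,.012,.018,.013,.004,-.006,-.012,-.012],[-s/1000+.15*r for s,r in zip(A,rz)],3)
print(sense()["tcp_rot"])
suggest(x,6)
suggest(x,15,[-s/1000 for s in A])
E
```

```text
t 16.35 meas th 0.0568 innov +0.0496 roll meas +0.0099 model +0.0128 area 212 row err -0.6 est th +0.0475 om +0.0472 c +0.0087 F [-0.5 -0.1 -8. ] tcp [467.3  21.9 104.4]
t 16.40 meas th 0.0618 innov +0.0024 roll meas +0.0094 model +0.0109 area 210 row err -0.6 est th +0.0523 om +0.0849 c +0.0087 F [-1.4 -0.2 -6.2] tcp [467.3  22.1 104.4]
t 16.45 meas th 0.0698 innov +0.0039 roll meas +0.0103 model +0.0109 area 214 row err -0.7 est th +0.0595 om +0.1225 c +0.0086 F [-0.1  0.1 -7.2] tcp [467.3  22.2 104.4]
[-3.13072421e+00  2.37151910e-03  1.42094882e-01]
rx [-0.07, -0.035, 0.07, 0.033, -0.004, -0.005]
th [0.066, 0.035, 0.003, -0.004, -0.001, 0.001] om 0.005 rho [-0.049, -0.089, -0.034, 0.004, 0.006, 0.001]
rx [-0.07, -0.07, 0.031, 0.063, 0.022, 0.005, 0.003, 0.008, 0.015, 0.014, 0.007, -0.003, -0.008, -0.007, -0.019]
th [0.072, 0.051, 0.016, -0.001, -0.001, 0.0, 0.001, 0.002, 0.004, 0.005, 0.006, 0.007, 0.008, 0.012, 0.016] om 0.004 rho [-0.049, -0.119, -0.103, -0.044, -0.016, -0.009, -0.005, 0.002, 0.016, 0.03, 0.038, 0.036, 0.029, 0.022, 0.005]
```

```bash
python3 - <<'E'
from tr import *
import bal
suggest(np.array(load()["x"]),6)
rz=[-.012]*8+[0]*6; v=[s/100-1.5*r for s,r in zip(A,rz)]
for T in (.06,.03,.02,.1):
  for m in (.0388,.043,.048):
    bal.TAU=T; bal.ML=m
    print(T,m,sim([.0015,.015,0,0,0],[-.045,-.005,.004,.011,.013,.009,.006,.012,.018,.013,.004,-.006,-.012,-.012],v)[:2].round(3), sim([.0138,.024,0,0,0],[-.057,.01,.007,.009,.012,.009,.005,.008,.015,.014,.007,-.003,-.012,-.014],[s/100 for s in A[:14]])[:2].round(3))
E
```

```text
rx [-0.07, -0.035, 0.07, 0.033, -0.004, -0.005]
th [0.066, 0.035, 0.003, -0.004, -0.001, 0.001] om 0.005 rho [-0.049, -0.089, -0.034, 0.004, 0.006, 0.001]
0.06 0.0388 [-0.027 -0.055] [ 0.    -0.016]
0.06 0.043 [ 0.006 -0.02 ] [0.029 0.013]
0.06 0.048 [0.046 0.02 ] [0.063 0.047]
0.03 0.0388 [-0.018 -0.027] [0.007 0.01 ]
0.03 0.043 [0.016 0.011] [0.037 0.042]
0.03 0.048 [0.057 0.055] [0.072 0.079]
0.02 0.0388 [-0.015 -0.018] [0.01  0.019]
0.02 0.043 [0.02  0.021] [0.04  0.051]
0.02 0.048 [0.061 0.066] [0.075 0.089]
0.1 0.0388 [-0.037 -0.088] [-0.008 -0.045]
0.1 0.043 [-0.004 -0.057] [ 0.02  -0.019]
0.1 0.048 [ 0.034 -0.02 ] [0.053 0.011]
```

{"op": "play_rows", "data": {
  "moves": [
    [[0, 0, 0], [-0.07, 0, 0], 0],
    [[0, 0, 0], [-0.035, 0, 0], 0],
    [[0, 0, 0], [0.07, 0, 0], 0],
    [[0, 0, 0], [0.03, 0, 0], 0],
    [[0, 0, 0], [-0.005, 0, 0], 0]
  ]
}}

```text
clock: 17.0
eef_pos: [467.4, 21.6, 104.4]
tcp_rot: [-3.14, 0.002, 0.14]
contact_force: [0.4, 0.8, -7.6]
opening: 0.294
```

```bash
sed -i 's/.35,.043,.0388,.06/.35,.043,.0445,.02/' bal.py; grep -n "^I,K" bal.py; python3 - <<'E'
from tr import *
x,P=step([-.07,-.035,.07,.03,-.005],[0]*5,2)
suggest(x,15,[-s/1000 for s in A])
E
```

```text
3:I,K,G,D,ML,TAU=.0082,.28,.35,.043,.0445,.02
t 17.00 meas th 0.0145 innov +0.0094 roll meas +0.0015 model +0.0017 area 216 row err -0.7 est th +0.0054 om +0.0163 c +0.0083 F [ 0.4  0.8 -7.6] tcp [467.4  21.6 104.4]
t 17.05 meas th 0.0193 innov +0.0049 roll meas -0.0000 model +0.0010 area 212 row err -0.6 est th +0.0090 om +0.0258 c +0.0081 F [-0.4  0.2 -7.3] tcp [467.3  21.6 104.4]
rx [-0.065, 0.005, 0.012, 0.016, 0.015, 0.008, 0.004, 0.011, 0.02, 0.015, 0.004, -0.008, -0.013, -0.009, -0.015]
th [0.01, 0.001, -0.0, 0.002, 0.001, 0.001, 0.001, 0.004, 0.006, 0.005, 0.006, 0.006, 0.007, 0.01, 0.012] om -0.001 rho [-0.054, -0.06, -0.049, -0.033, -0.018, -0.009, -0.005, 0.005, 0.024, 0.04, 0.045, 0.039, 0.027, 0.017, 0.003]
```

{"op": "play_rows", "data": {
  "moves": [
    [[0, -0.003, 0], [-0.07, 0, 0], 0],
    [[-0.001, -0.007, 0], [0.005, 0, 0], 0],
    [[-0.001, -0.011, 0], [0.012, 0, 0], 0],
    [[-0.001, -0.013, 0], [0.016, 0, 0], 0],
    [[-0.001, -0.013, 0], [0.015, 0, 0], 0],
    [[-0.001, -0.013, -0.001], [0.008, 0, 0], 0],
    [[-0.001, -0.013, -0.001], [0.004, 0, 0], 0],
    [[-0.001, -0.013, -0.001], [0.011, 0, 0], 0],
    [[-0.001, -0.011, 0], [0.02, 0, 0], 0],
    [[-0.001, -0.007, 0], [0.015, 0, 0], 0],
    [[-0.001, -0.004, 0], [0.004, 0, 0], 0],
    [[0, -0.001, 0], [-0.01, 0, 0], 0],
    [[0, 0, 0], [-0.015, 0, 0], 0],
    [[0, 0, 0], [-0.012, 0, 0], 0]
  ]
}}

```text
clock: 18.5
eef_pos: [442.0, 128.4, 104.9]
tcp_rot: [-3.139, 0.002, 0.142]
contact_force: [-0.7, -0.6, -7.3]
opening: 0.298
```

```bash
python3 - <<'E'
from tr import *
x,P=step([-.07,.005,.012,.016,.015,.008,.004,.011,.02,.015,.004,-.01,-.015,-.012],[-s/1000 for s in A[:14]],2)
suggest(x,6)
suggest(x,15,[-s/1000 for s in A])
E
```

```text
t 18.50 meas th -0.1342 innov -0.0526 roll meas +0.0027 model +0.0058 area 198 row err -0.7 est th -0.1430 om -0.2211 c +0.0093 F [-0.7 -0.6 -7.3] tcp [442.  128.4 104.9]
t 18.55 meas th -0.1456 innov -0.0012 roll meas +0.0023 model +0.0039 area 197 row err -0.6 est th -0.1546 om -0.2190 c +0.0093 F [-0.1 -0.2 -6.8] tcp [442.  128.6 104.9]
rx [0.07, 0.07, 0.002, -0.07, -0.07, -0.006]
th [-0.172, -0.141, -0.081, -0.026, -0.002, 0.001] om 0.006 rho [0.064, 0.134, 0.146, 0.086, 0.016, 0.001]
rx [0.07, 0.064, -0.07, -0.07, -0.049, 0.031, 0.017, 0.012, 0.018, 0.015, 0.004, -0.007, -0.013, -0.009, -0.015]
th [-0.161, -0.107, -0.033, 0.011, 0.016, 0.004, -0.0, 0.003, 0.005, 0.004, 0.005, 0.005, 0.007, 0.01, 0.013] om 0.005 rho [0.064, 0.128, 0.078, 0.008, -0.044, -0.025, -0.006, 0.007, 0.024, 0.04, 0.045, 0.04, 0.028, 0.018, 0.004]
```

```bash
sed -i 's/bounds=(-.07,.07)/bounds=(-.12,.12)/' bal.py; python3 - <<'E'
from tr import *
suggest(np.array(load()["x"]),6)
E
```

```text
rx [0.12, 0.095, -0.12, -0.12, 0.002, 0.019]
th [-0.162, -0.096, -0.015, 0.014, 0.006, -0.0] om -0.015 rho [0.106, 0.205, 0.117, -0.003, -0.019, -0.003]
```

{"op": "play_rows", "data": {
  "moves": [
    [[0, 0, 0], [0.12, 0, 0], 0],
    [[0, 0, 0], [0.095, 0, 0], 0],
    [[0, 0, 0], [-0.12, 0, 0], 0],
    [[0, 0, 0], [-0.11, 0, 0], 0],
    [[0, 0, 0], [0.002, 0, 0], 0]
  ]
}}

```text
clock: 19.1
eef_pos: [442.5, 129.3, 105.2]
tcp_rot: [3.13, 0.001, 0.142]
contact_force: [0.2, 0.9, -7.3]
opening: 0.299
```

```bash
python3 - <<'E'
from tr import *
x,P=step([.12,.095,-.12,-.11,.002],[0]*5,2)
suggest(x,6)
E
```

```text
t 19.10 meas th -0.0114 innov -0.0344 roll meas -0.0114 model -0.0092 area 207 row err -0.6 est th -0.0194 om -0.0759 c +0.0101 F [ 0.2  0.9 -7.3] tcp [442.5 129.3 105.2]
t 19.15 meas th -0.0161 innov -0.0033 roll meas -0.0074 model -0.0091 area 205 row err -0.6 est th -0.0248 om -0.0786 c +0.0101 F [ 0.2 -0.3 -7.2] tcp [441.8 129.8 105. ]
rx [0.071, -0.046, -0.02, 0.001, 0.003, -0.0]
th [-0.023, -0.003, 0.002, 0.0, -0.001, -0.001] om -0.002 rho [0.051, 0.023, -0.001, -0.003, -0.0, -0.0]
```

```bash
python3 - <<'E'
from tr import *
suggest(np.array(load()["x"]),11,[-s/1000 for s in (4,9,12,12,10,7,3,1,0,0,0)])
E
```

```text
rx [0.016, -0.05, -0.001, 0.029, 0.03, 0.021, 0.005, -0.008, -0.012, -0.008, -0.013]
th [-0.02, -0.001, 0.004, 0.002, 0.001, 0.002, 0.0, -0.0, -0.0, 0.001, 0.002] om -0.018 rho [0.005, -0.036, -0.044, -0.019, 0.011, 0.033, 0.04, 0.034, 0.023, 0.014, 0.002]
```

{"op": "play_rows", "data": {
  "moves": [
    [[0, -0.004, 0], [0.016, 0, 0], 0],
    [[-0.001, -0.009, 0], [-0.05, 0, 0], 0],
    [[-0.001, -0.012, 0], [-0.001, 0, 0], 0],
    [[-0.001, -0.012, 0], [0.029, 0, 0], 0],
    [[-0.001, -0.01, 0], [0.03, 0, 0], 0],
    [[-0.001, -0.007, 0], [0.021, 0, 0], 0],
    [[0, -0.003, 0], [0.005, 0, 0], 0],
    [[0, -0.001, 0], [-0.008, 0, 0], 0],
    [[0, 0, 0], [-0.012, 0, 0], 0],
    [[0, 0, 0], [-0.008, 0, 0], 0]
  ]
}}

```text
clock: 20.2
eef_pos: [428.8, 185.3, 104.1]
tcp_rot: [-3.13, 0.002, 0.142]
contact_force: [-0.5, -0.6, -7.9]
opening: 0.297
```

```bash
python3 - <<'E'
from tr import *
x,P=step([.016,-.05,-.001,.029,.03,.021,.005,-.008,-.012,-.008],[-s/1000 for s in (4,9,12,12,10,7,3,1,0,0)],2)
suggest(x,6)
suggest(x,11,[-s/1000 for s in (4,9,12,12,10,7,3,1,0,0,0)])
E
```

```text
t 20.20 meas th -0.0567 innov -0.0682 roll meas +0.0121 model +0.0142 area 206 row err -0.8 est th -0.0670 om -0.0711 c +0.0121 F [-0.5 -0.6 -7.9] tcp [428.8 185.3 104.1]
t 20.25 meas th -0.0631 innov -0.0051 roll meas +0.0119 model +0.0129 area 202 row err -0.7 est th -0.0733 om -0.0755 c +0.0122 F [-0.   0.4 -6.7] tcp [428.9 185.4 104.1]
rx [0.12, -0.084, -0.053, -0.003, 0.006, 0.0]
th [-0.056, -0.011, 0.004, 0.002, -0.001, -0.001] om -0.008 rho [0.115, 0.062, 0.004, -0.007, -0.002, -0.001]
rx [0.08, -0.117, -0.025, 0.031, 0.033, 0.022, 0.005, -0.008, -0.012, -0.008, -0.013]
th [-0.05, -0.004, 0.007, 0.003, 0.001, 0.002, 0.001, 0.001, 0.002, 0.005, 0.006] om -0.007 rho [0.081, -0.007, -0.045, -0.023, 0.01, 0.034, 0.041, 0.035, 0.024, 0.015, 0.003]
```

{"op": "play_rows", "data": {
  "moves": [
    [[0, 0, 0], [0.12, 0, 0], 0],
    [[0, 0, 0], [-0.08, 0, 0], 0],
    [[0, 0, 0], [-0.05, 0, 0], 0],
    [[0, 0, 0], [-0.003, 0, 0], 0],
    [[0, 0, 0], [0.004, 0, 0], 0]
  ]
}}

```text
clock: 20.8
eef_pos: [428.5, 185.9, 104.0]
tcp_rot: [-3.136, 0.003, 0.143]
contact_force: [0.1, 0.8, -7.8]
opening: 0.3
```

```bash
sed -i 's/.0445,.02$/.041,.03/' bal.py; python3 - <<'E'
from tr import *
x,P=step([.12,-.08,-.05,-.003,.004],[0]*5,3)
suggest(x,6)
suggest(x,11,[-s/1000 for s in (4,9,12,12,10,7,3,1,0,0,0)])
E
```

```text
t 20.80 meas th 0.0242 innov -0.0003 roll meas +0.0054 model +0.0034 area 202 row err -0.7 est th +0.0120 om +0.0322 c +0.0122 F [ 0.1  0.8 -7.8] tcp [428.5 185.9 104. ]
t 20.85 meas th 0.0254 innov -0.0002 roll meas +0.0058 model +0.0041 area 202 row err -0.6 est th +0.0133 om +0.0299 c +0.0122 F [-0.7 -0.  -7.5] tcp [428.4 185.7 103.9]
t 20.90 meas th 0.0279 innov +0.0010 roll meas +0.0054 model +0.0041 area 204 row err -0.7 est th +0.0152 om +0.0301 c +0.0122 F [ 0.8  0.1 -7. ] tcp [428.5 185.5 103.9]
rx [-0.036, 0.025, 0.01, -0.001, -0.001, -0.0]
th [0.012, 0.002, -0.0, 0.001, 0.002, 0.002] om 0.008 rho [-0.027, -0.011, 0.001, 0.002, 0.001, 0.001]
rx [-0.084, 0.018, 0.025, 0.024, 0.024, 0.019, 0.007, -0.006, -0.01, -0.007, -0.013]
th [0.015, 0.002, -0.001, -0.001, -0.001, -0.001, -0.004, -0.005, -0.006, -0.005, -0.005] om -0.021 rho [-0.067, -0.065, -0.041, -0.017, 0.007, 0.027, 0.036, 0.032, 0.022, 0.015, 0.003]
```

{"op": "play_rows", "data": {
  "moves": [
    [[0, -0.004, 0], [-0.084, 0, 0], 0],
    [[0, -0.009, 0], [0.018, 0, 0], 0],
    [[0, -0.012, 0], [0.025, 0, 0], 0],
    [[0, -0.012, 0], [0.024, 0, 0], 0],
    [[0, -0.01, 0], [0.024, 0, 0], 0],
    [[0, -0.007, 0], [0.019, 0, 0], 0],
    [[0, -0.003, 0], [0.007, 0, 0], 0],
    [[0, -0.001, 0], [-0.006, 0, 0], 0],
    [[0, 0, 0], [-0.01, 0, 0], 0],
    [[0, 0, 0], [-0.007, 0, 0], 0]
  ]
}}

```text
clock: 21.95
eef_pos: [420.6, 242.6, 102.2]
tcp_rot: [-3.128, 0.002, 0.142]
contact_force: [0.4, -0.8, -7.3]
opening: 0.299
```

```bash
cat >> tr.py <<'E'
def hold():
    s=sense(); d=s["eef_pos"][:2]-[500.1,254.4]; c,n=np.cos(.1395),np.sin(.1395)
    print("stand in holder x,y",(c*d[0]+n*d[1]+1).round(1),(c*d[1]-n*d[0]).round(1),"under",s["eef_pos"][2]-56.8,"rpy",s["tcp_rot"].round(4))
E
python3 - <<'E'
from tr import *
x,P=step([-.084,.018,.025,.024,.024,.019,.007,-.006,-.01,-.007],[-s/1000 for s in (4,9,12,12,10,7,3,1,0,0)],3)
hold()
suggest(x,6); suggest(x,12)
f=grab_frame("top"); a=f["pixels"][90:215,170:300]
cv2.imwrite("pics/pre.png",cv2.resize(a[:,:,::-1],None,fx=4.6,fy=4.6,interpolation=cv2.INTER_CUBIC))
E
```

```text
t 21.95 meas th 0.0807 innov +0.0731 roll meas +0.0133 model +0.0151 area 203 row err -0.7 est th +0.0683 om +0.1092 c +0.0099 F [ 0.4 -0.8 -7.3] tcp [420.6 242.6 102.2]
t 22.00 meas th 0.0906 innov +0.0061 roll meas +0.0131 model +0.0140 area 204 row err -0.7 est th +0.0783 om +0.1561 c +0.0098 F [-0.5  1.  -7.2] tcp [420.6 242.8 102.2]
t 22.05 meas th 0.0974 innov +0.0009 roll meas +0.0138 model +0.0140 area 202 row err -0.7 est th +0.0872 om +0.1782 c +0.0098 F [ 0.3  0.6 -7.9] tcp [420.6 242.9 102.2]
stand in holder x,y -79.4 -0.4 under 45.4119321436536 rpy [-3.1276e+00  2.5000e-03  1.4230e-01]
rx [-0.12, -0.022, 0.11, 0.029, -0.007, -0.004]
th [0.091, 0.042, -0.0, -0.005, -0.002, -0.001] om 0.002 rho [-0.088, -0.125, -0.034, 0.007, 0.005, 0.001]
rx [-0.12, -0.022, 0.11, 0.029, -0.006, -0.005, -0.0, 0.0, 0.0, -0.0, -0.0, 0.0]
th [0.091, 0.042, -0.0, -0.005, -0.002, -0.0, -0.0, -0.0, -0.0, -0.0, -0.001, -0.001] om -0.001 rho [-0.088, -0.125, -0.034, 0.007, 0.006, 0.001, 0.0, 0.0, 0.0, 0.0, 0.0, 0.0]
```

View pics/pre.png

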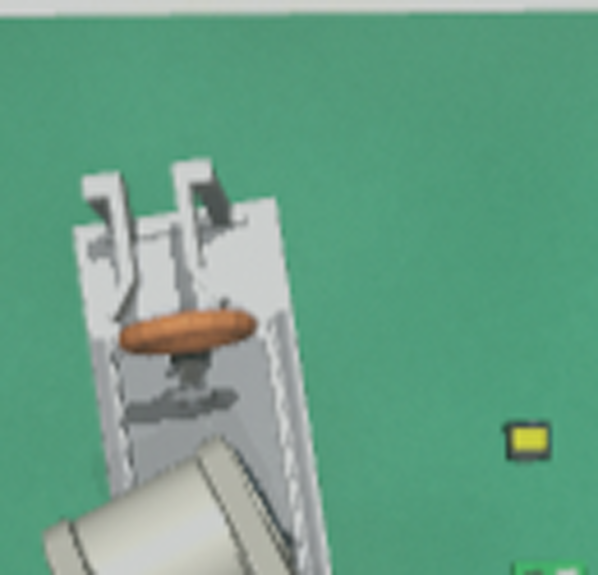

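Seen from the top, the ring at (188,330) is just short of the fork mouth, on its centre line and leaning a little to the right. The transformer at (528,440) has not moved. I'll correct the lean.

```bash
python3 - <<'E'
from tr import *
d=load(); x=sim(d["x"],[0],[0],.05); d["x"]=x.tolist(); json.dump(d,open("st.json","w")); print(x)
suggest(x,6)
E
```

```text
[1.06614739e-01 2.07554885e-01 1.39993102e-02 1.40000000e-02
 4.88348248e-09]
rx [-0.12, -0.041, 0.12, 0.04, -0.007, -0.006]
th [0.103, 0.051, 0.002, -0.006, -0.001, 0.0] om 0.005 rho [-0.088, -0.141, -0.045, 0.007, 0.007, 0.001]
```

{"op": "play_rows", "data": {
  "moves": [
    [[0, 0, -0.003], [-0.12, 0, 0], 0],
    [[0, 0, -0.003], [-0.04, 0, 0], 0],
    [[0, 0, 0], [0.12, 0, 0], 0],
    [[0, 0, 0], [0.035, 0, 0], 0],
    [[0, 0, 0], [-0.007, 0, 0], 0]
  ]
}}

```text
clock: 22.65
eef_pos: [420.4, 242.1, 108.2]
tcp_rot: [-3.139, 0.003, 0.14]
contact_force: [0.5, -0.6, -7.3]
opening: 0.294
```

```bash
python3 - <<'E'
from tr import *
x,P=step([-.12,-.04,.12,.035,-.007],[0]*5,3)
hold()
suggest(x,10)
E
```

```text
t 22.65 meas th 0.0410 innov +0.0345 roll meas +0.0023 model +0.0030 area 206 row err -0.7 est th +0.0288 om +0.0547 c +0.0088 F [ 0.5 -0.6 -7.3] tcp [420.4 242.1 108.2]
t 22.70 meas th 0.0436 innov +0.0033 roll meas +0.0006 model +0.0020 area 209 row err -0.6 est th +0.0334 om +0.0627 c +0.0088 F [ 0.2  1.2 -7.2] tcp [420.7 242.3 108.3]
t 22.75 meas th 0.0535 innov +0.0079 roll meas +0.0007 model +0.0019 area 204 row err -0.7 est th +0.0407 om +0.0877 c +0.0086 F [-0.2  0.6 -6. ] tcp [420.7 242.7 108.3]
stand in holder x,y -79.2 -0.3 under 51.449548649508486 rpy [-3.1406e+00  2.3000e-03  1.4160e-01]
rx [-0.095, 0.07, 0.029, -0.001, -0.004, -0.001, 0.0, 0.0, 0.0, -0.0]
th [0.034, 0.004, -0.003, 0.0, 0.002, 0.003, 0.003, 0.004, 0.004, 0.005] om 0.006 rho [-0.079, -0.033, 0.002, 0.005, 0.002, 0.0, 0.0, 0.0, 0.0, 0.0]
```

{"op": "play_rows", "data": {
  "moves": [
    [[0.003, 0, 0], [-0.1, 0, 0], 0],
    [[0.006, 0, 0], [0.07, 0, 0], 0],
    [[0.006, 0, 0], [0.03, 0, 0], 0],
    [[0.006, 0, 0], [-0.001, 0, 0], 0],
    [[0.003, 0, 0.001], [-0.002, 0, 0], 0]
  ]
}}

```text
clock: 23.3
eef_pos: [445.1, 246.5, 107.2]
tcp_rot: [3.14, 0.002, 0.141]
contact_force: [0.2, -0.2, -7.1]
opening: 0.296
```

```bash
python3 - <<'E'
from tr import *
x,P=step([-.1,.07,.03,-.001,-.002],[0]*5,3)
hold()
suggest(x,10)
E
```

```text
t 23.30 meas th 0.0051 innov +0.0080 roll meas -0.0021 model -0.0007 area 214 row err -0.7 est th -0.0042 om -0.0080 c +0.0083 F [ 0.2 -0.2 -7.1] tcp [445.1 246.5 107.2]
t 23.35 meas th 0.0055 innov +0.0017 roll meas -0.0020 model -0.0011 area 216 row err -0.7 est th -0.0035 om -0.0016 c +0.0083 F [ 1.6 -0.  -7.9] tcp [445.3 246.7 107.1]
t 23.40 meas th 0.0073 innov +0.0025 roll meas -0.0019 model -0.0011 area 212 row err -0.6 est th -0.0023 om +0.0055 c +0.0082 F [ 0.6 -0.3 -7.1] tcp [444.7 246.6 107. ]
stand in holder x,y -55.3 -0.1 under 50.174793891502475 rpy [3.1399e+00 2.8000e-03 1.4190e-01]
rx [0.003, -0.002, -0.001, 0.0, 0.0, 0.0, 0.0, 0.0, 0.0, 0.0]
th [-0.001, -0.0, -0.0, -0.0, -0.001, -0.002, -0.002, -0.003, -0.004, -0.006] om -0.012 rho [0.002, 0.0, -0.001, -0.001, -0.001, -0.001, -0.001, -0.001, -0.001, -0.001]
```

{"op": "play_rows", "data": {
  "moves": [
    [[0.003, 0, 0], [0.001, 0, 0.002], 0],
    [[0.005, 0, 0], [0, 0, 0], 0],
    [[0.007, 0, 0], [0, 0, 0], 0],
    [[0.007, 0, 0], [0, 0, 0], 0],
    [[0.007, 0, 0], [0, 0, 0], 0],
    [[0.007, 0, 0], [0, 0, 0], 0],
    [[0.007, 0, 0], [0, 0, 0], 0],
    [[0.006, 0, 0], [0, 0, 0], 0],
    [[0.004, 0, 0], [0, 0, 0], 0],
    [[0.002, 0, 0], [0, 0, 0], 0]
  ]
}}

```text
clock: 24.45
eef_pos: [499.2, 254.1, 107.0]
tcp_rot: [-3.141, 0.002, 0.14]
contact_force: [0.6, -0.2, -7.7]
opening: 0.301
```

```bash
python3 - <<'E'
from tr import *
x,P=step([.001]+[0]*9,[0]*10,3)
hold()
suggest(x,10)
f=grab_frame("top"); a=f["pixels"][90:200,175:265]; g=grab_frame("side"); b=g["pixels"][130:290,160:300]
cv2.imwrite("pics/in.png",np.hstack([cv2.resize(i[:,:,::-1],(390,560),interpolation=cv2.INTER_CUBIC) for i in (a,b)]))
E
```

```text
t 24.45 meas th 0.0081 innov +0.0023 roll meas +0.0002 model +0.0000 area 240 row err -0.6 est th -0.0001 om -0.0001 c +0.0082 F [ 0.6 -0.2 -7.7] tcp [499.2 254.1 107. ]
t 24.50 meas th 0.0099 innov +0.0019 roll meas +0.0002 model +0.0000 area 240 row err -0.6 est th +0.0011 om +0.0060 c +0.0081 F [ 0.8  0.9 -7.9] tcp [499.3 254.1 107. ]
t 24.55 meas th 0.0111 innov +0.0016 roll meas +0.0002 model +0.0000 area 239 row err -0.6 est th +0.0022 om +0.0096 c +0.0081 F [-0.7 -0.4 -7.9] tcp [498.9 254.  106.9]
stand in holder x,y -0.5 -0.2 under 50.11930179482046 rpy [-3.1415e+00  2.8000e-03  1.3970e-01]
rx [-0.006, 0.004, 0.002, -0.0, -0.0, -0.0, 0.0, 0.0, 0.0, 0.0]
th [0.002, 0.0, -0.001, -0.001, -0.001, -0.001, -0.001, -0.001, -0.001, -0.001] om -0.002 rho [-0.005, -0.003, -0.0, -0.0, -0.0, -0.0, -0.0, 0.0, 0.0, 0.0]
```

View pics/in.png

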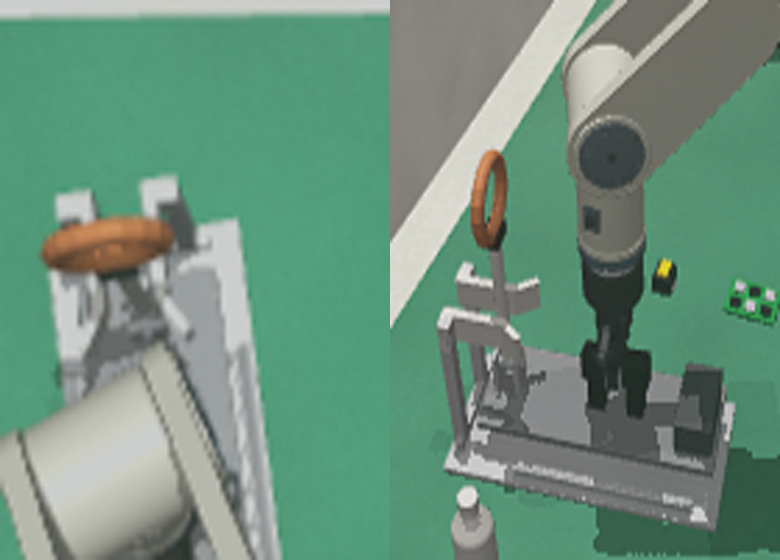

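The post stands between the prongs: the ring is above the fork at (108,245), the prong tips are either side, and the side view agrees. Now I'll set it down.

{"op": "play_rows", "data": {
  "moves": [
    [[0, 0, 0.003], [-0.007, 0.0025, 0], 0],
    [[0, 0, 0.005], [0.005, 0, 0], 0],
    [[0, 0, 0.006], [0.002, 0, 0], 0],
    [[0, 0, 0.006], [0, 0, 0], 0],
    [[0, 0, 0.006], [0, 0, 0], 0],
    [[0, 0, 0.005], [0, 0, 0], 0],
    [[0, 0, 0.004], [0, 0, 0], 0],
    [[0, 0, 0.002], [0, 0, 0], 0],
    [[0, 0, 0.001], [0, 0, 0], 0],
    [[0, 0, 0], [0, 0, 0], 0]
  ]
}}

```text
clock: 25.7
eef_pos: [498.8, 254.0, 69.0]
tcp_rot: [-3.141, -0.0, 0.14]
contact_force: [0.4, 0.2, -7.2]
opening: 0.298
```

```bash
python3 - <<'E'
from tr import *
x,P=step([-.007,.005,.002]+[0]*7,[0]*10,2)
hold()
suggest(x,6)
E
```

```text
t 25.70 meas th -0.0066 innov -0.0116 roll meas +0.0002 model +0.0000 area 221 row err -0.6 est th -0.0146 om -0.0189 c +0.0083 F [ 0.4  0.2 -7.2] tcp [498.8 254.   69. ]
t 25.75 meas th -0.0082 innov -0.0010 roll meas +0.0002 model +0.0000 area 221 row err -0.6 est th -0.0162 om -0.0244 c +0.0083 F [-0.5 -1.4 -6.7] tcp [498.9 254.   69.1]
stand in holder x,y -0.2 -0.2 under 12.404883806012194 rpy [-3.1413e+00 -3.0000e-04  1.3970e-01]
rx [0.035, -0.026, -0.011, 0.001, 0.001, -0.0]
th [-0.013, -0.001, 0.002, 0.001, 0.001, 0.001] om 0.001 rho [0.03, 0.013, -0.0, -0.001, -0.0, -0.0]
```

{"op": "play_rows", "data": {
  "moves": [
    [[0, 0, 0], [0.035, 0, 0], 0],
    [[0, 0, 0], [-0.025, 0, 0], 0],
    [[0, 0, 0.0005], [-0.01, 0, 0], 0],
    [[0, 0, 0.0008], [0, 0, 0], 0],
    [[0, 0, 0.0008], [0, 0, 0], 0],
    [[0, 0, 0.0008], [0, 0, 0], 0],
    [[0, 0, 0.0006], [0, 0, 0], 0],
    [[0, 0, 0.0005], [0, 0, 0], 0],
    [[0, 0, 0], [0, 0, 0], 0]
  ]
}}

```text
clock: 26.7
eef_pos: [498.7, 254.0, 65.0]
tcp_rot: [-3.141, 0.0, 0.14]
contact_force: [-0.1, 0.6, -6.4]
opening: 0.301
```

```bash
python3 - <<'E'
from tr import *
x,P=step([.035,-.025,-.01]+[0]*6,[0]*9,2)
hold()
suggest(x,6)
E
```

```text
t 26.70 meas th 0.0263 innov +0.0117 roll meas +0.0002 model +0.0000 area 219 row err -0.6 est th +0.0179 om +0.0233 c +0.0082 F [-0.1  0.6 -6.4] tcp [498.7 254.   65. ]
t 26.75 meas th 0.0272 innov +0.0000 roll meas +0.0002 model +0.0000 area 221 row err -0.6 est th +0.0191 om +0.0242 c +0.0082 F [-0.3  0.2 -7.6] tcp [498.8 254.   65. ]
stand in holder x,y -0.4 -0.3 under 8.215131983534093 rpy [-3.1414 -0.      0.1397]
rx [-0.039, 0.03, 0.012, -0.001, -0.002, 0.0]
th [0.015, 0.002, -0.001, 0.0, 0.001, 0.001] om 0.002 rho [-0.033, -0.013, 0.001, 0.002, 0.0, 0.0]
```

{"op": "play_rows", "data": {
  "moves": [
    [[0, 0, 0.0004], [0, 0, 0], 0],
    [[0, 0, 0.0004], [0, 0, 0], 0],
    [[0, 0, 0.0004], [0, 0, 0], 0],
    [[0, 0, 0], [0, 0, 0], 0]
  ]
}}

```text
clock: 27.2
eef_pos: [498.8, 254.0, 64.8]
tcp_rot: [-3.141, -0.0, 0.14]
contact_force: [-4.5, -2.2, 6.7]
opening: 0.297
```

It is down: the support force went from -7.3 to +6.7 N. I'll ease off and open.

{"op": "play_rows", "data": {
  "moves": [
    [[0, 0, -0.0004], [0, 0, 0], 0],
    [[0, 0, 0], [0, 0, 0], 0],
    [[0, 0, 0], [0, 0, 0], 50],
    [[0, 0, 0], [0, 0, 0], 70],
    [[0, 0, 0], [0, 0, 0], 100],
    [[0, 0, 0], [0, 0, 0], 100],
    [[0, 0, 0], [0, 0, 0], 100],
    [[0, 0, 0], [0, 0, 0], 100],
    [[0, 0, 0], [0, 0, 0], 100],
    [[0, 0, 0], [0, 0, 0], 100],
    [[0, 0, 0], [0, 0, 0], 100]
  ]
}}

```text
clock: 28.3
eef_pos: [498.8, 254.0, 64.2]
tcp_rot: [-3.141, -0.0, 0.14]
contact_force: [0.4, -0.2, 0.8]
opening: 1.001
```

{"op": "play_rows", "data": {
  "moves": [
    [[0, 0, -0.003], [0, 0, 0], 100],
    [[0, 0, -0.006], [0, 0, 0], 100],
    [[0, 0, -0.01], [0, 0, 0], 100],
    [[0, 0, -0.015], [0, 0, 0], 100],
    [[0, 0, -0.02], [0, 0, 0], 100],
    [[0, 0, -0.02], [0, 0, 0], 100],
    [[0, 0, -0.015], [0, 0, 0], 100],
    [[0, 0, -0.005], [0, 0, 0], 100],
    [[0, 0, 0], [0, 0, 0], 100],
    [[0, 0, 0], [0, 0, 0], 100]
  ]
}}

```text
clock: 29.3
eef_pos: [498.4, 253.8, 157.9]
tcp_rot: [3.142, 0.001, 0.14]
contact_force: [0.1, 0.2, 0.3]
opening: 1.001
```

```bash
python3 - <<'E'
from tr import *
s=sense(); print(s["clock"],s["eef_pos"],s["contact_force"],s["opening"])
f=grab_frame("wrist"); g=grab_frame("side"); b=g["pixels"][130:290,160:300]
cv2.imwrite("pics/fin.png",np.hstack([cv2.resize(f["pixels"][:,:,::-1],(440,330)),cv2.resize(b[:,:,::-1],(340,330),interpolation=cv2.INTER_CUBIC)]))
# post lean from the top view, with tool pose referred back to the release pose
s["eef_pos"]=np.array([498.8,254.0,64.8]); t=grab_frame("top")
c,a=ringpix(t,proj(t,model(s,0)),"top")
r=least_squares(lambda q:[(proj(t,model(s,q[0]))-c)[0]],[0.]); print("post",r.x-.0105,a)
sc=np.array([512/440,384/330])
E
```

```text
29.3 [498.42728354 253.81132249 157.85360736] [0.07474212 0.16129971 0.3150004 ] 1.0005269522899942
post [0.06445493] 221
```

View pics/fin.png

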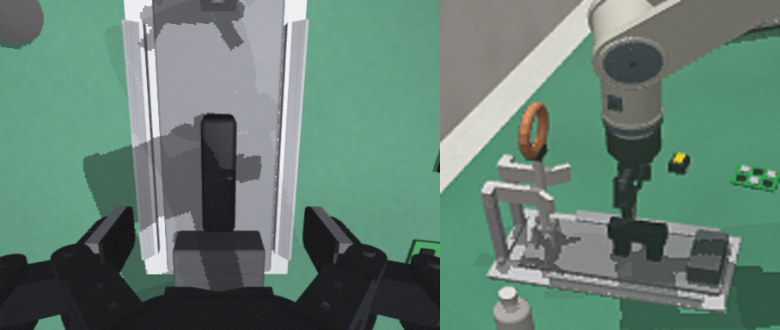

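The wrist view shows the stand centred between the rims, with the handle at (219,170) and no longer in the jaws. The side view shows the post standing in the fork. I'll back off further, let the post settle, check once more and hand in.

{"op": "play_rows", "data": {
  "moves": [
    [[0, 0, -0.01], [0, 0, 0], 100],
    [[0, 0, -0.015], [0, 0, 0], 100],
    [[0, 0, -0.015], [0, 0, 0], 100],
    [[0, 0, -0.01], [0, 0, 0], 100],
    [[0, 0, 0], [0, 0, 0], 100],
    [[0, 0, 0], [0, 0, 0], 100],
    [[0, 0, 0], [0, 0, 0], 100],
    [[0, 0, 0], [0, 0, 0], 100],
    [[0, 0, 0], [0, 0, 0], 100],
    [[0, 0, 0], [0, 0, 0], 100],
    [[0, 0, 0], [0, 0, 0], 100],
    [[0, 0, 0], [0, 0, 0], 100],
    [[0, 0, 0], [0, 0, 0], 100],
    [[0, 0, 0], [0, 0, 0], 100],
    [[0, 0, 0], [0, 0, 0], 100],
    [[0, 0, 0], [0, 0, 0], 100],
    [[0, 0, 0], [0, 0, 0], 100],
    [[0, 0, 0], [0, 0, 0], 100],
    [[0, 0, 0], [0, 0, 0], 100],
    [[0, 0, 0], [0, 0, 0], 100]
  ]
}}

```text
clock: 31.45
eef_pos: [498.7, 254.0, 208.2]
tcp_rot: [-3.141, 0.0, 0.14]
contact_force: [-0.2, 0.1, -0.1]
opening: 1.002
```

```bash
python3 - <<'E'
from tr import *
s=sense(); print(s["clock"],s["eef_pos"],s["contact_force"])
for k in range(3):
    t=grab_frame("top"); q=dict(s); q["eef_pos"]=np.array([498.8,254.0,64.8])
    c,a=ringpix(t,proj(t,model(q,0)),"top")
    print("post",least_squares(lambda p:[(proj(t,model(q,p[0]))-c)[0]],[0.]).x-.0105,a)
print(sign_off())
E
```

```text
31.45 [498.74654385 253.96807046 208.21719181] [-0.17626528  0.09761857 -0.12854432]
post [0.06472514] 220
post [0.06472514] 220
post [0.06472514] 220
the job is handed in; nothing more can be done
None
```

The job is done and handed in at about 31.6 s. The stand sits in the holder, released, with its post in the fork. The post was not held as closely upright during the carry as during the hold.

- **Lift and hold:** I gripped the handle at 50 N and lifted the stand about 51 mm. The post came upright at about 5.8 s and stayed up in the air until 12.75 s. Its lean in the camera checks was at most 0.025 rad, apart from the top camera's own error of about 0.01 rad.
- **Carry:** I corrected the post repeatedly on the way, but it leaned more than planned. It reached about 0.17 rad once, and about 0.11 rad just before the fork. It was back within about 0.01 rad when it slid between the prongs.
- **Set-down:** The stand went down at walking pace. The largest force I read at the wrist was about 8 N. By the tool position at release it is 0.4 mm from its seat.
- **Last checks:** The wrist and side pictures show it flat between the rims. The post rests still against one prong at 0.065 rad. The gripper is open, about 143 mm above the release height, with no contact force.
- **Other things on the bench:** I gave the robot no reason to touch any of them. The transformer was unmoved in the picture taken mid-carry, but I did not check the others one by one.

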